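# Make up the control row on a DIN rail

### The arm

A 6-joint arm with a two-finger parallel gripper is mounted at the origin on a cart in front of the work surface, level with it; the furniture and walls round the work are solid. World frame = base frame: x ahead of the robot, y to its left, z up, the work surface at z = 0. Lengths are in m, angles in rad, forces in N, time in s.
With the tool pointing down it reaches from about 0.4 to 0.825 m from the base axis. Payload 7 kg.
Tool frame: the origin (TCP) lies on the centre line of the jaws, within the pads' length; the fingertips stand tip_reach ahead of it and the grasp point (between the pads) is the TCP (tip_reach is the distance from the TCP to the fingertips, in m); z points along the fingers, y is the line along which they close (so a half turn about z gives the same grasp; the last joint's range is limited). The gripper opens to 88 mm and grips with 3 to 60 N. Pads are 19 mm wide; open, the fingers measure 130 mm over their backs; the gripper's body (78 mm by 193 mm) begins 47 mm behind the grasp point.
Start: joints at [1.546, 0.359, 0.012, 0, -1.224, -0.288], TCP at [0.208, 0.642, 0.246] pointing down, gripper open.
Joint ranges: [-3.07, 3.07], [-1.43, 2.12], [-1.02, 1.25], [-3.03, 1.67], [-3.05, -0], [-3.03, 3.03]. Speed limits (rad/s): [2.39, 2.39, 3.01, 3.14, 3.14, 3.14].

### API

Orientations are given as [roll, pitch, yaw] about the fixed x, y, z axes, in that order (R = Rz(yaw) Ry(pitch) Rx(roll)).
In Python, from station import get_state, grab_frame, calibration, job_done, find_in, mark_of, tip_reach gives the robot as it stands.
- The arm moves only by the shell command python3 -m handwheel 'ROWS' [OPENING] [FORCE]. ROWS is JSON, a list of rows, each an object with "delta_pos": the shift along the world's x, y, z in units of 30 mm (1.0 is 30 mm), a list of three; "dr": the turn, a rotation vector about the world's x, y, z in degrees, a list of three. In form: [{"delta_pos": [tx, ty, tz], "dr": [rx, ry, rz]}, ...]. A call has 1 to 10 rows; each row shifts and turns the commanded pose from where the row before left it; what a row does not reach is not made up. A row lasts 1/10 s, in which the tool goes at most 50 mm and 8.59 degrees, less where a joint would pass 70% of its speed; a pose out of reach is approached as far as the arm can. A call is refused whole if a number of a shift passes 1 or a number of a turn 8.59, either way. A call with a gripper value outside its range is refused whole. OPENING is the closure, from -1 (fully open) to 1 (shut), set as the call begins (- or left out, the last holds). The fingers move at their own pace and stop on an object; FORCE is the grip in N (left out, the last holds). Time passes only in rows, so rows that do not move let the fingers close. It gives the time, the measured TCP pose, the force, the opening and the grip force at its end, in the units of the state.
- get_state(): the state, without advancing time (a new reading comes with each control period).
- grab_frame(name): name is "side" or "top" or "wrist"; returns the picture (420x560x3 uint8, red, green, blue); there is no depth.
- calibration(name): a dict with "fx", "fy", "cx", "cy" (pixels), "extrinsics" (4x4, takes a point from world to camera coordinates). Camera axes: x right, y down, z forward; pixel columns grow to the right and rows downward; lengths in m; the calibration is good to about 2 mm. A picture is of the moment at which its call begins: read the wrist's pose just before it. calibration takes no time and is no camera call; for the wrist camera it gives the pose at the moment of the call.
- job_done(): hands the job in; it is judged then, once.
Trained networks look in the newest picture that a camera, given by its name, has taken for a name from the list of things; names that differ only in an ending like _2 or _b are one class to them, and where a whole thing is asked for, a point or a joint stands for the part that bears it (a point fixed in the world has none). Each returns a list of dicts, best first, with "conf" (0 to 1); they miss things now and then, are a little off and sometimes report something else, mostly with a low value. They report only what shows in the picture. A call takes as long as a camera call. They do not tell look-alikes from the thing itself.
- find_in(camera, query): "location" ([column, row] in pixels, amid what is visible of it).
- mark_of(camera, query): "location" ([column, row] in pixels: a listed point, or the origin of a listed thing).
The state is a dict: "t": time; "q": joint angles; "qd": joint speeds; "joint_efforts": joint torques, N m; "eef_pos": TCP position; "ee_rot": TCP orientation; "force": force on the tool from outside, world axes, zero at the start; "moment": the same for the moment, N m; "width": finger opening in m; "gripper_force": force on a finger pad.
Only numpy, scipy, OpenCV 4.12 (cv2) and the standard library are available. Lean on these libraries where they do the work, as an engineer would, in place of code of your own. Each camera call takes 0.05 s, during which the arm holds its last target. There are 200 camera calls.

### The job

Make up the control row on the mounting rail: beginning at the block of five terminals, seat the circuit breaker next to it, then the relay socket, then the power supply, so that the socket sits between breaker and supply; each must sit fully down on the rail and square to it, with a gap of no more than 15 mm to its neighbour. Plug the relay that fits the socket fully home into the well on top of it, and leave the other, bulkier relay where it stands.

Things in the scene. Friction and masses are not known exactly. Their poses are not given: they have to be found in the camera images.
- rail (a point): Steel top-hat rail, 35 mm wide, 290 long, on a fixed 104 x 300 mm bare aluminium plate. Point: middle of its top face, 17 mm above the bench; x across the rail, y along it, z up. Modules are set on straight down: their slot (37 wide, 9 deep, 4 mm lead-in slopes) straddles the rail; seated, the underside stands 8 mm above the bench. They rest by weight; no snap, no force needed.
- terminals_mid (a point): Block of five grey feed-through terminals between two black end brackets, fixed on the rail near one end (which end varies). 46 mm along the rail, 52 mm across, top 51 mm above the bench. Point: its middle, 30 mm above the bench; y along the rail.
- bracket_mid (a point): Single black end bracket, fixed on the rail near the end opposite the terminals; 7 mm along the rail, 50 mm across, top 46 mm above the bench. Point: its middle, 27 mm above the bench. The row need not reach it; spare rail stays free before it.
- breaker_grip (a point): White two-pole circuit breaker, two black toggles on top, loose, 170 g, upright. 36 mm along the rail. Across: foot part 78 mm wide up to 24 mm height, then a nose 45 mm wide up to 60 mm (toggles to 69); grip the nose across the 45 mm. Point: in the nose, 47 mm above the underside, 13 mm below the nose's top; x across the rail slot, y along it, z up.
- socket_grip (a point): Black relay socket, open well on top, loose, 80 g, upright. 46 mm along the rail. Across: foot 66 mm wide up to 12 mm height, then a body 52 mm wide up to 46 mm; grip the 52 mm. Well: centred, 40 (x) by 32 (y) mm, 8 deep, edges chamfered 3.5. Point: on the middle axis, 33 mm above the underside, 13 below the rim, 5 below the well's floor; x across the rail slot, y along it, z up.
- supply_grip (a point): Grey power supply with vent slots, the largest module, loose, 260 g, upright. 54 mm along the rail. Across: foot part 90 mm wide up to 28 mm height (black screw strips on its shoulders), then a nose 45 mm wide up to 64 mm; grip the nose across the 45 mm. Point: in the nose, 51 mm above the underside, 13 mm below its top; x across the rail slot, y along it, z up.
- relay_mid (a point): Slim plug-in relay, clear cover over a copper coil on a black base, loose, 80 g, upright: 36 mm (x) by 28 mm (y) by 56 mm high. It fits the socket's well with its x along the socket's x, either way round. Point: its centre, half-way up (28 mm).
- spare_mid (a point): Bulkier plug-in relay of the same make, 52 mm (x) by 42 mm (y) by 48 mm high, loose; too big for the socket, to be left alone. Point: its centre, half-way up (24 mm).
Not all that is in view belongs to the job. Leave any green look-alike of the part that bears relay_mid alone.

How it is judged:
By the outcome, as a careful person would: the job done as asked, in the order asked, and still so for the second after the job is handed in, with the robot touching nothing.
It also fails if it takes over 104 s, if anything falls off the work surface, if the arm or the gripper's body presses on something with over 40 N, if the wrist force passes 120 N, or if a joint passes its speed limit or range.

## Working session

There is one attempt and no reset: what is moved stays moved. The work goes in short steps, Python scripts to look and compute and a shell command to move; the robot and the scene stay as the last step left them, time stands still between calls to the robot, and variables do not carry over. Pictures are saved under pics/ and viewed, at most 14 in all, crops included, and the job is handed in when it is done.

```bash
ls; mkdir -p pics; python3 - <<'E'
from station import *
import cv2,numpy as np
print(tip_reach if not callable(tip_reach) else tip_reach())
print(get_state())
for c in ("top","side"):
    im=grab_frame(c); cv2.imwrite(f"pics/{c}0.png",im[:,:,::-1])
    k=calibration(c); print(c,k)
    for n in "rail terminals_mid bracket_mid breaker_grip socket_grip supply_grip relay_mid spare_mid".split():
        print(n,[(np.round(d["location"]).tolist(),round(d["conf"],2)) for d in mark_of(c,n)][:3])
E
```

```text
pics
0.019
{'t': 0.0, 'q': array([ 1.54609160e+00,  3.59380123e-01,  1.10497312e-02, -3.28814219e-04,
       -1.22409161e+00, -2.88100225e-01]), 'qd': array([ 8.66942082e-04,  7.64186293e-04, -3.18155752e-04,  5.45675990e-04,
       -7.69490489e-05,  1.04161013e-03]), 'joint_efforts': array([-3.99249475e-04, -5.82712662e+01,  2.93063700e+01,  6.99740991e+00,
        6.98400821e-03, -1.65924876e-04]), 'eef_pos': array([0.20760617, 0.64179943, 0.2446269 ]), 'ee_rot': array([ 3.13994615e+00, -1.65581790e-04, -3.12916800e-01]), 'force': array([-0.9004472 , -0.26280788, -0.26581007]), 'moment': array([-0.00284537, -0.04249933, -0.03646699]), 'gripper_force': 0.0, 'width': 0.08723185621491132}
top {'fx': 389.6104927506898, 'fy': 389.6104927506898, 'cx': 272.7511161872235, 'cy': 214.63412517551757, 'extrinsics': array([[ 0.01509266, -0.99930758,  0.03400842, -0.01928395],
       [-0.98460603, -0.02077684, -0.17354908,  0.57336078],
       [ 0.1741355 , -0.03086558, -0.98423785,  0.80936341],
       [ 0.        ,  0.        ,  0.        ,  1.        ]])}
rail [([276.0, 272.0], 0.63)]
termina
[... 304 characters left out ...]
95164, 'cx': 280.67652749855284, 'cy': 209.6379872974704, 'extrinsics': array([[-0.98790759, -0.15443588,  0.01371656,  0.56364764],
       [-0.0927032 ,  0.51745676, -0.85067304,  0.12738049],
       [ 0.12427671, -0.84165792, -0.52551617,  0.99714933],
       [ 0.        ,  0.        ,  0.        ,  1.        ]])}
rail [([228.0, 270.0], 0.7), ([337.0, 235.0], 0.59)]
terminals_mid [([348.0, 207.0], 0.77), ([320.0, 257.0], 0.25)]
bracket_mid [([320.0, 258.0], 0.84)]
breaker_grip [([318.0, 165.0], 0.85)]
socket_grip [([244.0, 228.0], 0.56), ([315.0, 166.0], 0.44)]
supply_grip [([229.0, 269.0], 0.88)]
relay_mid [([256.0, 196.0], 0.93), ([276.0, 210.0], 0.75)]
spare_mid [([301.0, 341.0], 0.75)]
```

```bash
python3 -c "
import cv2
for c in('top','side'):
    cv2.imwrite(f'pics/{c}0b.png',cv2.resize(cv2.imread(f'pics/{c}0.png'),(800,600),interpolation=cv2.INTER_CUBIC))"
```

```text
(no output)
```

View pics/top0b.png

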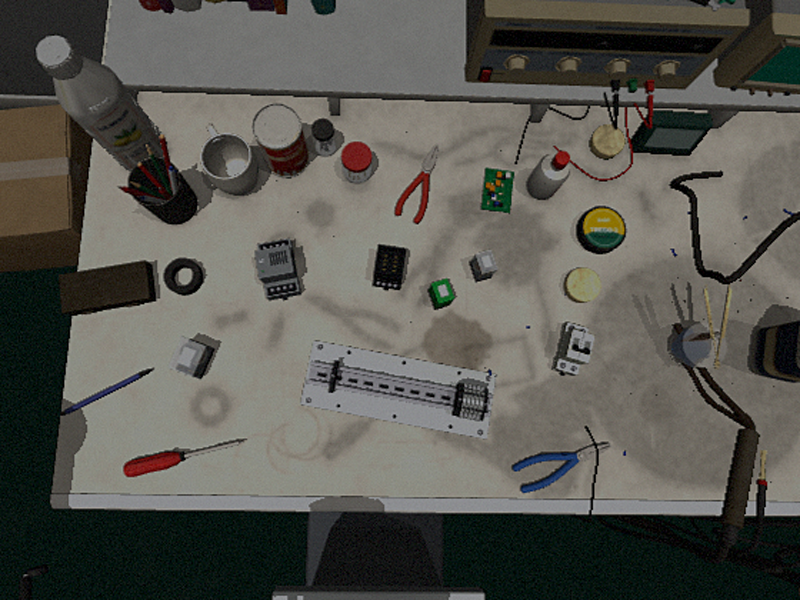

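View pics/side0b.png

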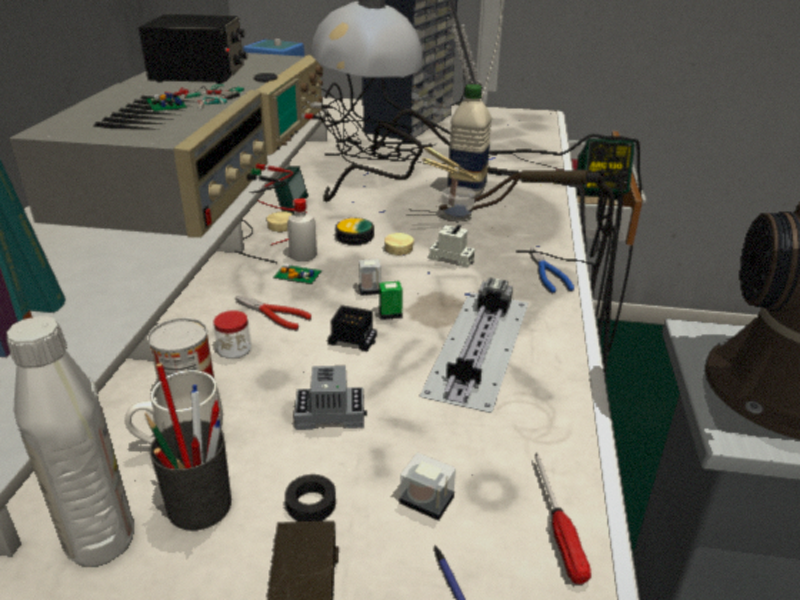

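Top view in 560x420 pixels: the slim clear relay is at (338,187), its green look-alike at (308,205) and the bulky spare at (137,249). The breaker is at (403,243), the socket at (272,186) and the supply at (194,188). The terminals are at the right end of the rail (330,279), with the bracket at its left (234,264).

The relay candidates are the grey-clear one at (338,187), the green one at (308,205) and the spare at (137,249). I choose the slim clear one at (338,187).

```bash
cat > h.py <<'E'
from station import *
import cv2,numpy as np
H=dict(rail=.017,terminals_mid=.030,bracket_mid=.027,breaker_grip=.047,socket_grip=.033,supply_grip=.051,relay_mid=.028,spare_mid=.024)
def ray(k,px):
    E=np.array(k["extrinsics"]);R,t=E[:3,:3],E[:3,3]
    d=R.T@np.array([(px[0]-k["cx"])/k["fx"],(px[1]-k["cy"])/k["fy"],1]); return -R.T@t,d
def atz(k,px,z):
    o,d=ray(k,px); return o+d*(z-o[2])/d[2]
def proj(k,p):
    E=np.array(k["extrinsics"]);c=E[:3,:3]@np.array(p)+E[:3,3]
    return np.array([k["fx"]*c[0]/c[2]+k["cx"],k["fy"]*c[1]/c[2]+k["cy"]])
def rectify(im,k,c,z,half=.06,n=400):
    """metric top-down patch of plane z about c: cols = +world x... row0=+y side; scale n/(2half) px per m"""
    P=np.float32([[c[0]-half,c[1]+half],[c[0]+half,c[1]+half],[c[0]+half,c[1]-half],[c[0]-half,c[1]-half]])
    src=np.float32([proj(k,[x,y,z]) for x,y in P])
    return cv2.warpPerspective(im,cv2.getPerspectiveTransform(src,np.float32([[0,0],[n,0],[n,n],[0,n]])),(n,n),flags=cv2.INTER_CUBIC)
E
python3 - <<'E'
from h import *
for c in("top","side"):
    k=calibration(c); grab_frame(c)
    for n in H:
        print(c,n,[(np.round(atz(k,d["location"],H[n]),3)[:2].tolist(),round(d["conf"],2)) for d in mark_of(c,n)][:2])
k=calibration("wrist");s=get_state();print(k,s["t"])
E=np.array(k["extrinsics"]);print("cam pos",-E[:3,:3].T@E[:3,3],"fwd",E[2,:3])
T=calibration("top")
im=grab_frame("top")
# rectified crops in a mosaic
L={"relay":(338,187,.056),"breaker":(403,243,.05),"socket":(272,186,.046),"supply":(194,188,.06)}
rows=[]
for n,(u,v,z) in L.items():
    c=atz(T,(u,v),z); rows.append(rectify(im,T,c,z,.06,300)); print(n,c)
cv2.imwrite("pics/mos.png",np.vstack([np.hstack(rows[:2]),np.hstack(rows[2:])])[:,:,::-1])
E
```

```text
top rail [([0.449, -0.024], 0.85), ([0.642, 0.178], 0.48)]
top terminals_mid [([0.427, -0.138], 0.98)]
top bracket_mid [([0.519, -0.307], 0.48), ([0.47, 0.081], 0.45)]
top breaker_grip [([0.518, -0.297], 0.93), ([0.494, 0.293], 0.25)]
top socket_grip [([0.646, -0.005], 0.55)]
top supply_grip [([0.634, 0.168], 0.75)]
top relay_mid [([0.596, -0.087], 0.69), ([0.646, -0.153], 0.68)]
top spare_mid [([0.488, 0.3], 0.59)]
side rail [([0.453, -0.027], 0.76)]
side terminals_mid [([0.431, -0.134], 0.72)]
side bracket_mid [([0.479, 0.066], 0.66)]
side breaker_grip [([0.52, -0.317], 0.98)]
side socket_grip [([0.653, -0.017], 0.87)]
side supply_grip [([0.644, 0.181], 0.71)]
side relay_mid [([0.604, -0.09], 0.63)]
side spare_mid [([0.492, 0.296], 0.78)]
{'fx': 290.3428061227136, 'fy': 290.3428061227136, 'cx': 277.84059419415877, 'cy': 206.70489800473402, 'extrinsics': array([[-3.07966128e-01, -9.51397289e-01,  2.49786495e-04,
         6.75161022e-01],
       [-9.19294676e-01,  2.97642158e-01,  2.57500376e-01,
        -3.35348574e-02],
       [-2.45059507e-01,  7.90717664e-02, -9.66278166e-01,
         3.89540857e-01],
       [ 0.00000000e+00,  0.00000000e+00,  0.00000000e+00,
         1.00000000e+00]])} 1.8
cam pos [0.272559   0.62152607 0.38487142] fwd [-0.24505951  0.07907177 -0.96627817]
relay [ 0.6383777  -0.15357693  0.056     ]
breaker [ 0.51624979 -0.29724078  0.05      ]
socket [ 0.63971547 -0.00638078  0.046     ]
supply [0.62759399 0.16506129 0.06      ]
```

View pics/mos.png

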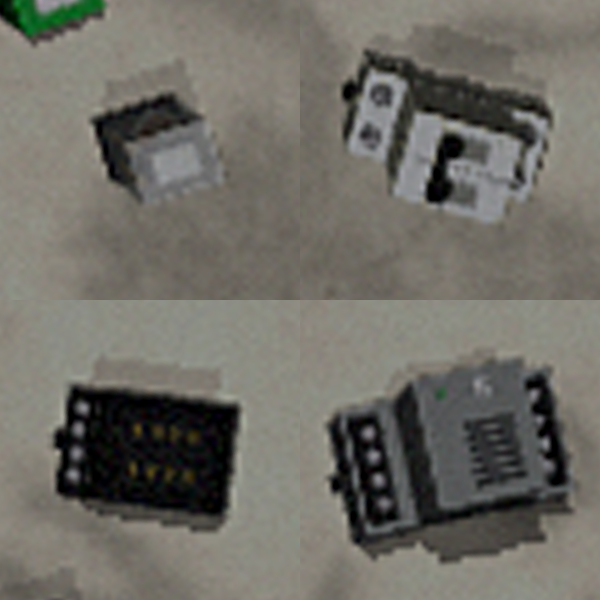

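The crop confirms the choice: the chosen relay has a grey, clear cover, and the green one stands at upper left. I'll move to an overview pose above the rail.

```bash
A='{"delta_pos":[0.4,-0.93,0],"dr":[0,0,-8.2]}'; python3 -m handwheel '[{"delta_pos":[0.4,-0.93,0],"dr":[0,0,-8.2]},{"delta_pos":[0.4,-0.93,0],"dr":[0,0,-8.2]},{"delta_pos":[0.4,-0.93,0],"dr":[0,0,-8.2]},{"delta_pos":[0.4,-0.93,0],"dr":[0,0,-8.2]},{"delta_pos":[0.4,-0.93,0],"dr":[0,0,-8.2]},{"delta_pos":[0.4,-0.93,0],"dr":[0,0,-8.2]},{"delta_pos":[0.4,-0.93,0],"dr":[0,0,-8.2]},{"delta_pos":[0.4,-0.93,0],"dr":[0,0,-8.2]},{"delta_pos":[0.4,-0.93,0],"dr":[0,0,-8.2]},{"delta_pos":[0.4,-0.93,0],"dr":[0,0,-8.2]}]' -1
python3 -m handwheel '[{"delta_pos":[0.4,-0.93,0],"dr":[0,0,0]},{"delta_pos":[0.4,-0.93,0],"dr":[0,0,0]},{"delta_pos":[0.4,-0.93,0],"dr":[0,0,0]},{"delta_pos":[0.4,-0.93,0],"dr":[0,0,0]},{"delta_pos":[0.4,-0.93,0],"dr":[0,0,0]},{"delta_pos":[0.4,-0.93,0],"dr":[0,0,0]},{"delta_pos":[0.4,-0.93,0],"dr":[0,0,0]},{"delta_pos":[0.4,-0.93,0],"dr":[0,0,0]},{"delta_pos":[0.4,-0.93,0],"dr":[0,0,0]},{"delta_pos":[0.4,-0.93,0],"dr":[0,0,0]}]'
python3 -m handwheel '[{"delta_pos":[0.4,-0.93,0],"dr":[0,0,0]},{"delta_pos":[0.4,-0.93,0],"dr":[0,0,0]},{"delta_pos":[0.4,-0.93,0],"dr":[0,0,0]},{"delta_pos":[0,0,0],"dr":[0,0,0]},{"delta_pos":[0,0,0],"dr":[0,0,0]}]'
cat > look.py <<'E'
import sys
from h import *
s=get_state(); k=calibration("wrist"); im=grab_frame("wrist")
print(s["t"],s["eef_pos"].round(4),np.degrees(s["ee_rot"]).round(1),s["q"].round(2))
cv2.imwrite(f"pics/{sys.argv[1]}.png",cv2.resize(im,(800,600),interpolation=cv2.INTER_CUBIC)[:,:,::-1])
np.savez(f"{sys.argv[1]}.npz",im=im,fx=k["fx"],fy=k["fy"],cx=k["cx"],cy=k["cy"],extrinsics=k["extrinsics"])
for n in sys.argv[2:]:
    print(n,[(np.round(d["location"]).tolist(),np.round(atz(k,d["location"],H[n]),3)[:2].tolist(),round(d["conf"],2)) for d in mark_of("wrist",n)][:2])
E
python3 look.py w1 rail terminals_mid bracket_mid socket_grip supply_grip relay_mid
```

```text
t: 2.85
eef_pos: [0.328, 0.3621, 0.2458]
ee_rot: [-3.141, 0.001, -1.75]
force: [-0.1, -0.3, 0.3]
width: 0.0877
gripper_force: 0.0
t: 3.85
eef_pos: [0.4481, 0.083, 0.2459]
ee_rot: [-3.141, 0.001, -1.744]
force: [0.4, 0.3, 0.4]
width: 0.0879
gripper_force: 0.0
t: 4.35
eef_pos: [0.4837, -0.0001, 0.2455]
ee_rot: [3.141, -0.0, -1.746]
force: [0.3, -0.0, -0.1]
width: 0.0876
gripper_force: 0.0
4.35 [ 4.837e-01 -1.000e-04  2.455e-01] [ 180.   -0. -100.] [ 0.41  0.04 -0.4  -0.   -1.14 -0.58]
rail [([303.0, 161.0], [0.446, -0.024], 0.87)]
terminals_mid [([302.0, 60.0], [0.431, -0.137], 0.89)]
bracket_mid [([301.0, 241.0], [0.465, 0.078], 0.6)]
socket_grip [([148.0, 201.0], [0.645, -0.011], 0.62)]
supply_grip []
relay_mid [([301.0, 163.0], [0.45, -0.024], 0.73), ([109.0, 75.0], [0.649, -0.16], 0.72)]
```

View pics/w1.png

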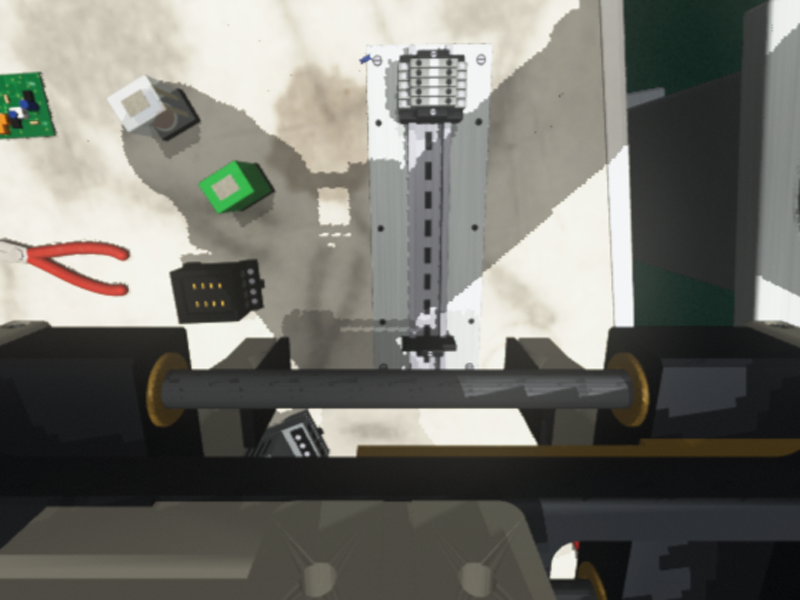

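The rail shows vertically at column ~428 (800-px scale), with the terminals at (432,87) and the bracket at (428,343). The relay is at (150,105), the green one at (235,185) and the socket at (215,290). Next I'll measure the angles on metric patches.

```bash
python3 - <<'E'
from h import *
d=np.load("w1.npz");k={n:d[n] for n in("fx","fy","cx","cy","extrinsics")}
for n,a,b,z in [("plateL",(367,44),(373,368),.003),("plateR",(492,44),(480,368),.003),("slots",(429,135),(427,305),.017),("sockfrontedge",(170,268),(246,262),.046),("sockback",(178,322),(250,318),.046)]:
    P=[atz(k,(p[0]*.7,p[1]*.7),z)[:2] for p in(a,b)]; v=P[1]-P[0]
    print(n,P[0].round(4),P[1].round(4),"ang",np.degrees(np.arctan2(v[1],v[0])).round(1))
im=d["im"]
ps=[rectify(im,k,(0.648,-.158),.056,.05,400),rectify(im,k,(.645,-.011),.046,.05,400)]
cv2.imwrite("pics/mos2.png",np.hstack(ps)[:,:,::-1])
E
```

```text
plateL [ 0.4752 -0.1819] [0.5249 0.1022] ang 80.1
plateR [ 0.3742 -0.164 ] [0.4197 0.1209] ang 80.9
slots [ 0.4373 -0.1024] [0.4619 0.0428] ang 80.4
sockfrontedge [ 0.6677 -0.0348] [ 0.6043 -0.0287] ang 174.5
sockback [0.6757 0.0117] [0.6139 0.019 ] ang 173.2
```

View pics/mos2.png

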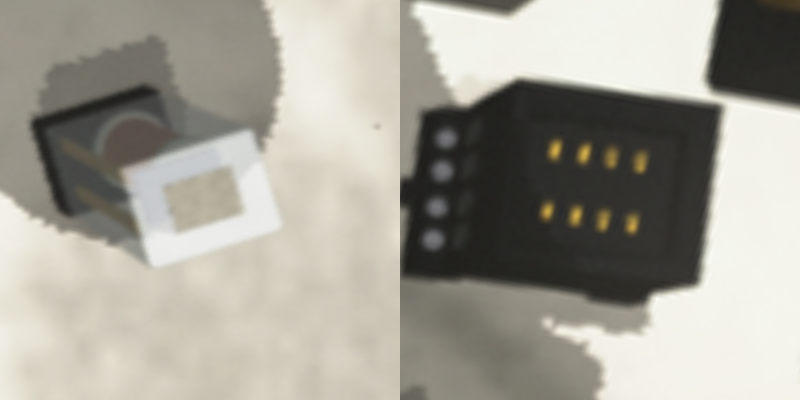

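Rail yaw is -9.6°, its axis passes (0.4496,-0.030), socket yaw is about -7° and relay yaw about +17°. I'm moving on to view the breaker.

```bash
python3 -m handwheel '[{"delta_pos":[0.17,-0.93,-0.2],"dr":[0,0,0]},{"delta_pos":[0.17,-0.93,-0.2],"dr":[0,0,0]},{"delta_pos":[0.17,-0.93,-0.2],"dr":[0,0,0]},{"delta_pos":[0.17,-0.93,-0.2],"dr":[0,0,0]},{"delta_pos":[0.17,-0.93,-0.2],"dr":[0,0,0]},{"delta_pos":[0.17,-0.93,-0.2],"dr":[0,0,0]},{"delta_pos":[0.17,-0.93,-0.2],"dr":[0,0,0]},{"delta_pos":[0,0,0],"dr":[0,0,0]},{"delta_pos":[0,0,0],"dr":[0,0,0]}]'
python3 look.py w2 breaker_grip; python3 - <<'E'
from h import *
d=np.load("w2.npz");k={n:d[n] for n in("fx","fy","cx","cy","extrinsics")}
cv2.imwrite("pics/mos3.png",np.hstack([rectify(d["im"],k,(.518,-.300),z,.06,400) for z in(.06,.024)])[:,:,::-1])
E
```

```text
t: 5.6
eef_pos: [0.5192, -0.195, 0.2032]
ee_rot: [3.141, -0.0, -1.745]
force: [0.3, -0.0, -0.2]
width: 0.0877
gripper_force: 0.0
5.6 [ 0.5192 -0.195   0.2032] [ 180.   -0. -100.] [-0.01  0.19 -0.32 -0.   -1.06 -0.17]
breaker_grip [([259.0, 92.0], [0.518, -0.299], 0.8)]
```

View pics/mos3.png

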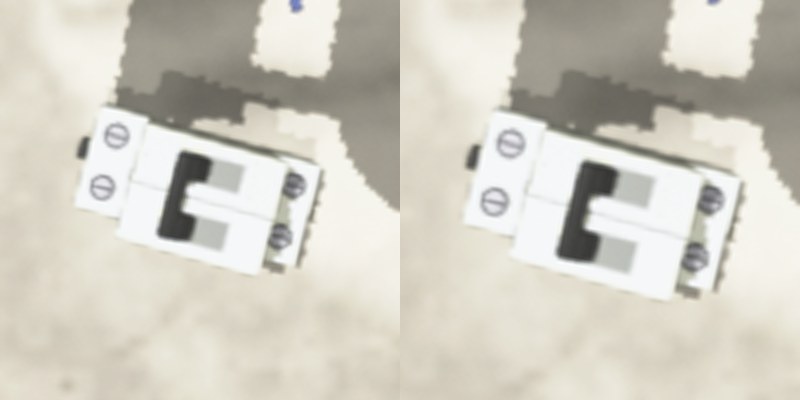

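The breaker nose centre is (0.519,-0.2995) with yaw -14.7°, measured from patch corners (148,122), (288,158), (258,275) and (118,237). I'll grasp it.

```bash
python3 -m handwheel '[{"delta_pos":[0,-0.87,-0.5],"dr":[0,0,-1.2]},{"delta_pos":[0,-0.87,-0.5],"dr":[0,0,-1.2]},{"delta_pos":[0,-0.87,-0.5],"dr":[0,0,-1.2]},{"delta_pos":[0,-0.87,-0.5],"dr":[0,0,-1.1]},{"delta_pos":[0,0,-0.7],"dr":[0,0,0]},{"delta_pos":[0,0,-0.7],"dr":[0,0,0]},{"delta_pos":[0,0,-0.7],"dr":[0,0,0]},{"delta_pos":[0,0,-0.7],"dr":[0,0,0]},{"delta_pos":[0,0,-0.37],"dr":[0,0,0]},{"delta_pos":[0,0,0],"dr":[0,0,0]}]' -1
python3 -m handwheel '[{"delta_pos":[0,0,0],"dr":[0,0,0]},{"delta_pos":[0,0,0],"dr":[0,0,0]},{"delta_pos":[0,0,0],"dr":[0,0,0]},{"delta_pos":[0,0,0],"dr":[0,0,0]},{"delta_pos":[0,0,0],"dr":[0,0,0]},{"delta_pos":[0,0,0],"dr":[0,0,0]}]' 1 30
```

```text
t: 6.7
eef_pos: [0.5189, -0.2982, 0.0474]
ee_rot: [3.139, 0.0, -1.825]
force: [-0.2, 0.8, -0.1]
width: 0.0878
gripper_force: 0.0
t: 7.3
eef_pos: [0.5195, -0.2993, 0.0487]
ee_rot: [-3.141, 0.0, -1.826]
force: [0.8, -0.9, 0.2]
width: 0.0454
gripper_force: 0.7
```

```bash
python3 -m handwheel '[{"delta_pos":[0,0,0.5],"dr":[0,0,0]},{"delta_pos":[0,0,1],"dr":[0,0,0]},{"delta_pos":[0,0,1],"dr":[0,0,0]},{"delta_pos":[0,0,0.5],"dr":[0,0,0]},{"delta_pos":[-0.3,0.8,0],"dr":[0,0,0.7]},{"delta_pos":[-0.4,0.95,0],"dr":[0,0,0.7]},{"delta_pos":[-0.4,0.95,0],"dr":[0,0,0.7]},{"delta_pos":[-0.4,0.95,0],"dr":[0,0,0.7]},{"delta_pos":[-0.4,0.95,0],"dr":[0,0,0.7]},{"delta_pos":[-0.4,0.95,0],"dr":[0,0,0.7]}]'
python3 -m handwheel '[{"delta_pos":[-0.25,0.95,0],"dr":[0,0,0.7]},{"delta_pos":[-0.1,0.43,0],"dr":[0,0,0.1]},{"delta_pos":[0,0,0],"dr":[0,0,0]},{"delta_pos":[0,0,0],"dr":[0,0,0]}]'
python3 look.py w3 breaker_grip terminals_mid
```

```text
t: 8.3
eef_pos: [0.4496, -0.1317, 0.1383]
ee_rot: [3.141, 0.0, -1.753]
force: [1.3, 0.9, -1.5]
width: 0.0452
gripper_force: 29.9
t: 8.7
eef_pos: [0.44, -0.0912, 0.1386]
ee_rot: [-3.141, 0.0, -1.738]
force: [-0.0, -0.3, -2.1]
width: 0.0448
gripper_force: 29.9
8.7 [ 0.44   -0.0912  0.1386] [-180.     0.   -99.6] [ 0.24  0.09 -0.62  0.   -0.87 -0.4 ]
breaker_grip [([278.0, 258.0], [0.445, -0.053], 0.58)]
terminals_mid [([278.0, 159.0], [0.431, -0.135], 0.96)]
```

View pics/w3.png

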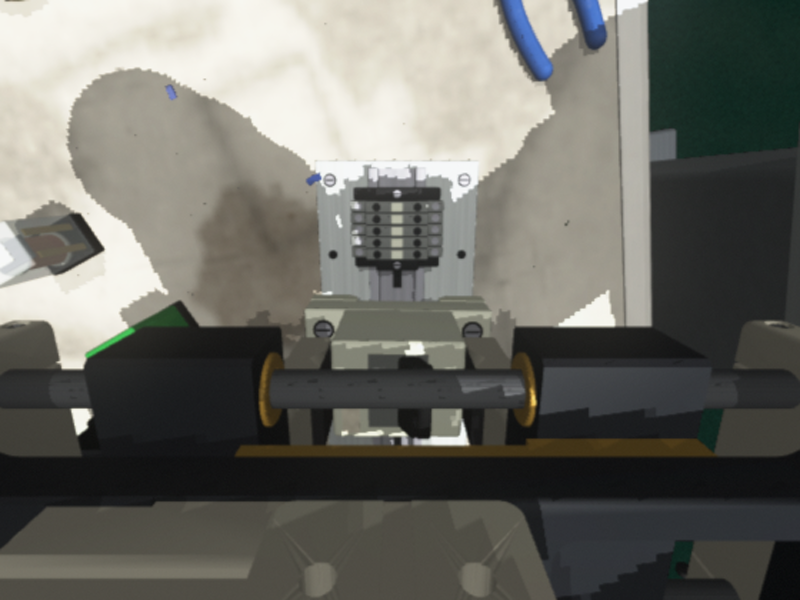

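The breaker hangs square, centred at column ~397, in line with the rail plate (317–478) and the terminals. A quick check of the terminal end edge, then I'll lower it.

```bash
python3 - <<'E'
from h import *
d=np.load("w3.npz");k={n:d[n] for n in("fx","fy","cx","cy","extrinsics")}
u=np.array([.1668,.986])
for n,p,z in [("bracket end top edge",(397,271),.046),("bracket far top",(397,188),.046),("breaker foot edge low",(340,309),.1386-.047+.024),("foot edge top",(480,309),.1386-.047+.024)]:
    P=atz(k,(p[0]*.7,p[1]*.7),z)[:2]; print(n,P.round(4),"s along rail from T",((P-[.4313,-.1365])@u).round(4))
E
python3 -m handwheel '[{"delta_pos":[-0.02,0,-0.8],"dr":[0,0,0]},{"delta_pos":[0,0,-0.8],"dr":[0,0,0]},{"delta_pos":[0,0,-0.2],"dr":[0,0,0]},{"delta_pos":[0,0,0],"dr":[0,0,0]}]'
```

```text
bracket end top edge [ 0.4355 -0.112 ] s along rail from T 0.0249
bracket far top [ 0.4279 -0.1571] s along rail from T -0.0209
breaker foot edge low [ 0.4588 -0.1143] s along rail from T 0.0265
foot edge top [ 0.4024 -0.1047] s along rail from T 0.0265
t: 9.25
eef_pos: [0.4387, -0.0919, 0.0837]
ee_rot: [3.139, -0.001, -1.74]
force: [0.4, -1.0, -0.5]
width: 0.0451
gripper_force: 29.9
```

```bash
python3 -m handwheel '[{"delta_pos":[0.02,0.13,0],"dr":[0,0,0]},{"delta_pos":[0,0,-0.3],"dr":[0,0,0]},{"delta_pos":[0,0,-0.3],"dr":[0,0,0]},{"delta_pos":[0,0,-0.2],"dr":[0,0,0]},{"delta_pos":[0,0,-0.1],"dr":[0,0,0]},{"delta_pos":[0,0,0],"dr":[0,0,0]},{"delta_pos":[0,0,0],"dr":[0,0,0]}]'
```

```text
t: 9.95
eef_pos: [0.4401, -0.0874, 0.0574]
ee_rot: [-3.142, -0.0, -1.739]
force: [1.2, -0.8, -2.1]
width: 0.045
gripper_force: 29.9
```

```bash
python3 -m handwheel '[{"delta_pos":[0,0,-0.03],"dr":[0,0,0]},{"delta_pos":[0,0,0],"dr":[0,0,0]}]'
python3 -m handwheel '[{"delta_pos":[0,0,0],"dr":[0,0,0]},{"delta_pos":[0,0,0],"dr":[0,0,0]},{"delta_pos":[0,0,0],"dr":[0,0,0]},{"delta_pos":[0,0,0],"dr":[0,0,0]},{"delta_pos":[0,0,0.3],"dr":[0,0,0]},{"delta_pos":[0,0,1],"dr":[0,0,0]},{"delta_pos":[0,0,1],"dr":[0,0,0]},{"delta_pos":[0,0.3,1],"dr":[0,0,0]},{"delta_pos":[0.3,1,0],"dr":[0,0,0]},{"delta_pos":[0.3,1,0],"dr":[0,0,0]}]' -1
python3 -m handwheel '[{"delta_pos":[0.9,0.5,0],"dr":[0,0,0]},{"delta_pos":[0.9,0.5,0],"dr":[0,0,0]},{"delta_pos":[0.9,0.5,0],"dr":[0,0,0]},{"delta_pos":[0.9,0.5,0],"dr":[0,0,0]},{"delta_pos":[0,0,0],"dr":[0,0,0]},{"delta_pos":[0,0,0],"dr":[0,0,0]}]'
python3 look.py w4 breaker_grip socket_grip rail relay_mid
```

```text
t: 10.15
eef_pos: [0.4401, -0.0874, 0.0567]
ee_rot: [-3.141, 0.0, -1.739]
force: [1.2, 0.3, -2.0]
width: 0.045
gripper_force: 29.9
t: 11.15
eef_pos: [0.4586, -0.0177, 0.1577]
ee_rot: [-3.138, 0.002, -1.74]
force: [1.2, 0.3, 0.6]
width: 0.0876
gripper_force: 0.0
t: 11.75
eef_pos: [0.5658, 0.0417, 0.1555]
ee_rot: [3.141, -0.0, -1.739]
force: [-0.3, -1.0, -0.9]
width: 0.0874
gripper_force: 0.0
11.75 [0.5658 0.0417 0.1555] [179.9  -0.  -99.6] [ 0.42  0.26 -0.35 -0.   -0.96 -0.59]
breaker_grip [([422.0, 14.0], [0.432, -0.09], 0.93)]
socket_grip [([177.0, 167.0], [0.648, -0.009], 0.85)]
rail [([392.0, 110.0], [0.448, -0.025], 0.89)]
relay_mid [([208.0, 63.0], [0.602, -0.089], 0.91)]
```

View pics/w4.png

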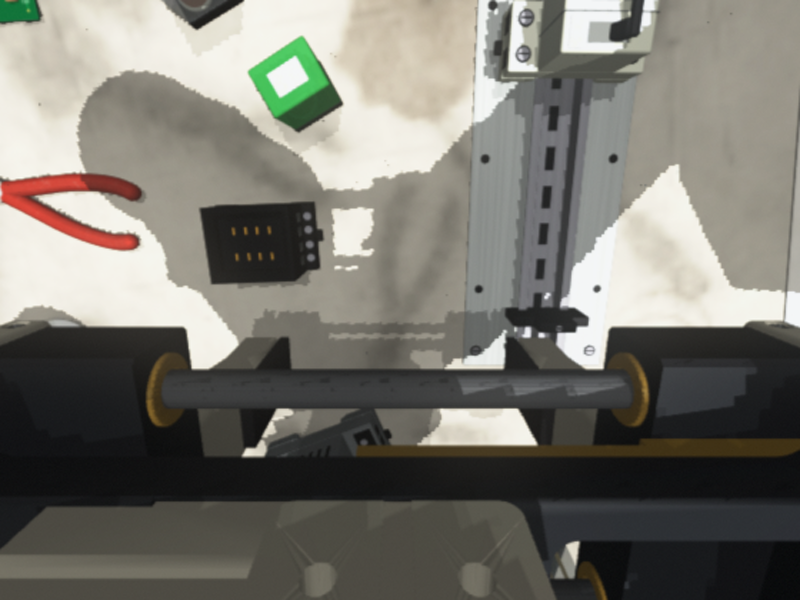

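The breaker stands on the rail at upper right (600,40), square with it. The socket is at (255,243). I'll take a close metric patch of it.

```bash
python3 - <<'E'
from h import *
d=np.load("w4.npz");k={n:d[n] for n in("fx","fy","cx","cy","extrinsics")}
a=rectify(d["im"],k,(.648,-.008),.046,.05,400);b=rectify(d["im"],k,(.648,-.008),.038,.05,400)
cv2.imwrite("pics/mos4.png",np.clip(np.hstack([a,b])[:,:,::-1]*2.0,0,255))
E
```

```text
[ WARN:0@0.039] global loadsave.cpp:1063 imwrite_ Unsupported depth image for selected encoder is fallbacked to CV_8U.
```

View pics/mos4.png

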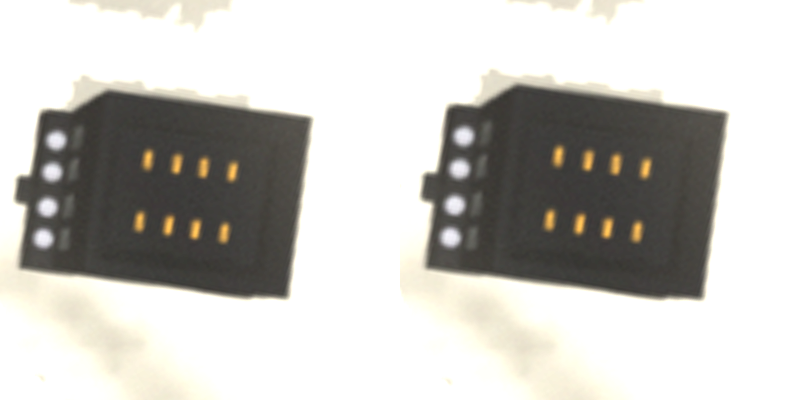

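Socket centre is (0.6476,-0.0065), yaw -7.3°. I'll grasp it.

```bash
python3 -m handwheel '[{"delta_pos":[0.9,-0.53,-0.3],"dr":[0,0,0.8]},{"delta_pos":[0.9,-0.53,-0.3],"dr":[0,0,0.8]},{"delta_pos":[0.93,-0.55,-0.3],"dr":[0,0,0.7]},{"delta_pos":[0,0,-0.8],"dr":[0,0,0]},{"delta_pos":[0,0,-0.8],"dr":[0,0,0]},{"delta_pos":[0,0,-0.8],"dr":[0,0,0]},{"delta_pos":[0,0,-0.6],"dr":[0,0,0]},{"delta_pos":[0,0,-0.11],"dr":[0,0,0]},{"delta_pos":[0,0,0],"dr":[0,0,0]}]' -1
python3 -m handwheel '[{"delta_pos":[0,0,0],"dr":[0,0,0]},{"delta_pos":[0,0,0],"dr":[0,0,0]},{"delta_pos":[0,0,0],"dr":[0,0,0]},{"delta_pos":[0,0,0],"dr":[0,0,0]},{"delta_pos":[0,0,0],"dr":[0,0,0]},{"delta_pos":[0,0,0],"dr":[0,0,0]}]' 1 25
```

```text
t: 12.9
eef_pos: [0.6475, -0.0069, 0.0353]
ee_rot: [3.141, -0.0, -1.699]
force: [0.7, 0.2, -0.1]
width: 0.0876
gripper_force: 0.0
t: 13.5
eef_pos: [0.6479, -0.0066, 0.0356]
ee_rot: [-3.141, 0.0, -1.699]
force: [-1.5, 1.2, 2.3]
width: 0.0522
gripper_force: 25.0
```

```bash
python3 -m handwheel '[{"delta_pos":[0,0,0.5],"dr":[0,0,0]},{"delta_pos":[0,0,1],"dr":[0,0,0]},{"delta_pos":[0,0,1],"dr":[0,0,0]},{"delta_pos":[0,0,0.5],"dr":[0,0,0]},{"delta_pos":[-0.8,-0.1,0],"dr":[0,0,-0.4]},{"delta_pos":[-1,-0.1,0],"dr":[0,0,-0.4]},{"delta_pos":[-1,-0.2,0],"dr":[0,0,-0.4]},{"delta_pos":[-1,-0.2,0],"dr":[0,0,-0.4]},{"delta_pos":[-1,-0.2,0],"dr":[0,0,-0.4]},{"delta_pos":[-1,-0.2,0],"dr":[0,0,-0.3]}]'
python3 -m handwheel '[{"delta_pos":[-0.6,-0.1,0],"dr":[0,0,0]},{"delta_pos":[-0.29,-0.13,0],"dr":[0,0,0]},{"delta_pos":[0,0,0],"dr":[0,0,0]},{"delta_pos":[0,0,0],"dr":[0,0,0]}]'
python3 look.py w5 breaker_grip terminals_mid
```

```text
t: 14.5
eef_pos: [0.4727, -0.037, 0.1261]
ee_rot: [-3.141, 0.0, -1.739]
force: [0.1, 0.3, -0.6]
width: 0.0519
gripper_force: 25.0
t: 14.9
eef_pos: [0.4483, -0.0434, 0.1259]
ee_rot: [-3.14, 0.0, -1.738]
force: [-0.0, 0.9, -1.1]
width: 0.0517
gripper_force: 25.0
14.9 [ 0.4483 -0.0434  0.1259] [-179.9    0.   -99.6] [ 0.34  0.11 -0.63  0.   -0.83 -0.51]
breaker_grip [([280.0, 163.0], [0.438, -0.086], 0.95)]
terminals_mid [([278.0, 93.0], [0.432, -0.137], 0.86)]
```

View pics/w5.png

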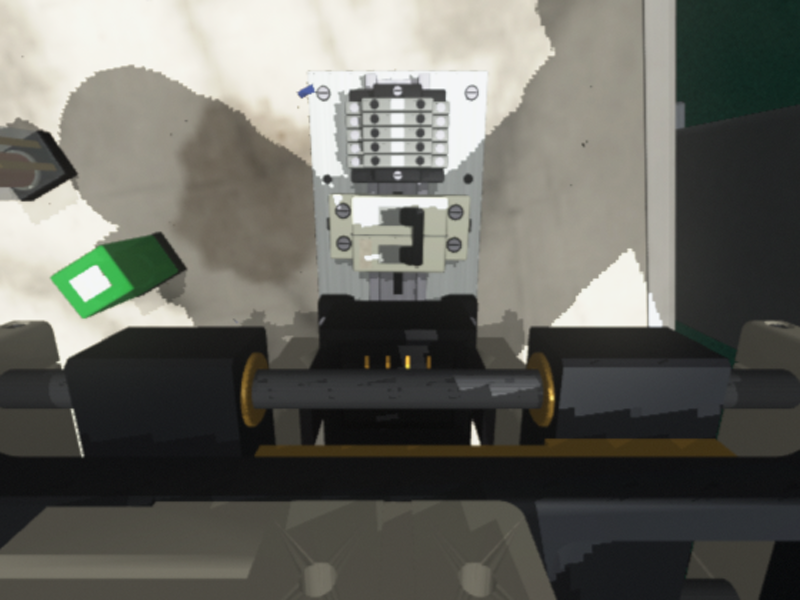

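The breaker is seated square beside the terminals with a small gap. The socket hangs centred at column 397. I'll compute the gap.

```bash
python3 - <<'E'
from h import *
d=np.load("w5.npz");k={n:d[n] for n in("fx","fy","cx","cy","extrinsics")}
u=np.array([.1668,.986])
for n,p,z in [("term end",(397,180),.046),("brk far nose?",(397,197),.068),("brk far foot",(340,195),.032),("breaker near nose",(397,270),.068),("breaker near foot",(340,271),.032),("sock front foot",(335,297),.1026),("sock front foot",(465,297),.1026),("tcp",None,0)]:
    P=atz(k,(p[0]*.7,p[1]*.7),z)[:2] if p else np.array([.4483,-.0434]); print(n,P.round(4),"s",((P-[.4313,-.1365])@u).round(4))
E
```

```text
term end [ 0.4356 -0.1132] s 0.0237
brk far nose? [ 0.4369 -0.1055] s 0.0315
brk far foot [ 0.4676 -0.1108] s 0.0314
breaker near nose [ 0.4427 -0.0716] s 0.0659
breaker near foot [ 0.4762 -0.0693] s 0.0737
sock front foot [ 0.4682 -0.0717] s 0.0701
sock front foot [ 0.4161 -0.0629] s 0.0701
tcp [ 0.4483 -0.0434] s 0.0946
```

```bash
python3 -m handwheel '[{"delta_pos":[-0.02,0.05,-0.7],"dr":[0,0,0]},{"delta_pos":[0,0,-0.8],"dr":[0,0,0]},{"delta_pos":[0,0,-0.4],"dr":[0,0,0]},{"delta_pos":[0,0,-0.3],"dr":[0,0,0]},{"delta_pos":[0,0,-0.3],"dr":[0,0,0]},{"delta_pos":[0,0,-0.2],"dr":[0,0,0]},{"delta_pos":[0,0,-0.06],"dr":[0,0,0]},{"delta_pos":[0,0,0],"dr":[0,0,0]},{"delta_pos":[0,0,0],"dr":[0,0,0]}]'
```

```text
t: 15.95
eef_pos: [0.4475, -0.0419, 0.0434]
ee_rot: [-3.14, 0.0, -1.738]
force: [-1.8, -0.3, 9.2]
width: 0.052
gripper_force: 25.0
```

```bash
python3 -m handwheel '[{"delta_pos":[0,0,0],"dr":[0,0,0]},{"delta_pos":[0,0,0],"dr":[0,0,0]},{"delta_pos":[0,0,0],"dr":[0,0,0]},{"delta_pos":[0,0,0],"dr":[0,0,0]},{"delta_pos":[0,0,0.3],"dr":[0,0,0]},{"delta_pos":[0,0,1],"dr":[0,0,0]},{"delta_pos":[0,0,1],"dr":[0,0,0]},{"delta_pos":[0,0,1],"dr":[0,0,0]},{"delta_pos":[0.3,0.8,0.5],"dr":[0,0,2]},{"delta_pos":[0.5,1,0.5],"dr":[0,0,2]}]' -1
python3 -m handwheel '[{"delta_pos":[0.5,1,0],"dr":[0,0,2]},{"delta_pos":[0.5,1,0],"dr":[0,0,2]},{"delta_pos":[0.5,1,0],"dr":[0,0,2]},{"delta_pos":[0.5,1,0],"dr":[0,0,2]},{"delta_pos":[0.5,1,0],"dr":[0,0,2]},{"delta_pos":[0.5,1,0],"dr":[0,0,2]},{"delta_pos":[0.5,1,0],"dr":[0,0,2]},{"delta_pos":[0.5,1,0],"dr":[0,0,2]},{"delta_pos":[0,0,0],"dr":[0,0,0]},{"delta_pos":[0,0,0],"dr":[0,0,0]}]'
python3 look.py w6 supply_grip; python3 - <<'E'
from h import *
d=np.load("w6.npz");k={n:d[n] for n in("fx","fy","cx","cy","extrinsics")}
a=rectify(d["im"],k,(.638,.175),.064,.06,400)
cv2.imwrite("pics/mos6.png",np.hstack([cv2.resize(d["im"],(533,400)),a])[:,:533+400,::-1][:, 133:])
E
```

```text
t: 16.95
eef_pos: [0.4702, 0.0118, 0.1736]
ee_rot: [-3.14, 0.001, -1.669]
force: [0.2, -1.0, -0.6]
width: 0.0876
gripper_force: 0.0
t: 17.95
eef_pos: [0.5903, 0.2523, 0.1713]
ee_rot: [3.141, -0.0, -1.389]
force: [0.0, -0.3, 0.8]
width: 0.0876
gripper_force: 0.0
17.95 [0.5903 0.2523 0.1713] [179.9  -0.  -79.6] [ 0.71  0.36 -0.16 -0.   -1.05 -0.53]
supply_grip [([236.0, 106.0], [0.64, 0.173], 0.71)]
```

View pics/mos6.png

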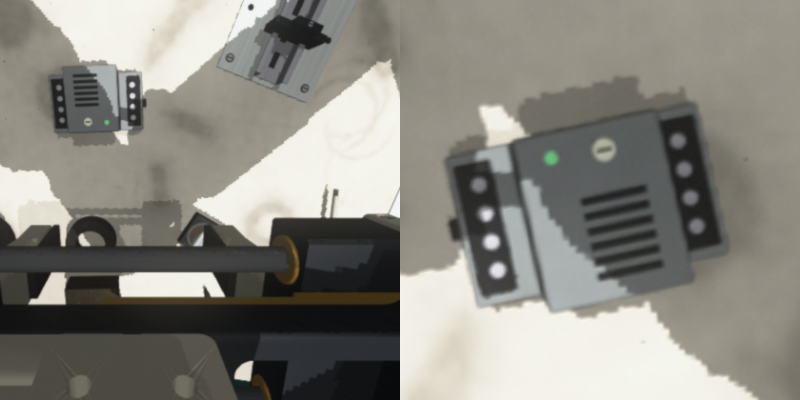

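The supply nose centre is (0.6394,0.1716), yaw +11.8°. I'll grasp it.

```bash
python3 -m handwheel '[{"delta_pos":[0.55,-0.9,-0.3],"dr":[0,0,0.5]},{"delta_pos":[0.55,-0.9,-0.3],"dr":[0,0,0.5]},{"delta_pos":[0.54,-0.89,-0.3],"dr":[0,0,0.4]},{"delta_pos":[0,0,-0.8],"dr":[0,0,0]},{"delta_pos":[0,0,-0.8],"dr":[0,0,0]},{"delta_pos":[0,0,-0.8],"dr":[0,0,0]},{"delta_pos":[0,0,-0.5],"dr":[0,0,0]},{"delta_pos":[0,0,-0.18],"dr":[0,0,0]},{"delta_pos":[0,0,0],"dr":[0,0,0]}]' -1
python3 -m handwheel '[{"delta_pos":[0,0,0],"dr":[0,0,0]},{"delta_pos":[0,0,0],"dr":[0,0,0]},{"delta_pos":[0,0,0],"dr":[0,0,0]},{"delta_pos":[0,0,0],"dr":[0,0,0]},{"delta_pos":[0,0,0],"dr":[0,0,0]},{"delta_pos":[0,0,0],"dr":[0,0,0]}]' 1 35
```

```text
t: 18.95
eef_pos: [0.6395, 0.1709, 0.052]
ee_rot: [3.141, -0.0, -1.365]
force: [0.7, -0.5, 0.2]
width: 0.0876
gripper_force: 0.0
t: 19.55
eef_pos: [0.6398, 0.1713, 0.0522]
ee_rot: [-3.141, 0.0, -1.365]
force: [3.9, 0.3, -1.4]
width: 0.0452
gripper_force: 1.5
```

```bash
python3 -m handwheel '[{"delta_pos":[0,0,0.4],"dr":[0,0,0]},{"delta_pos":[0,0,0.9],"dr":[0,0,0]},{"delta_pos":[0,0,1],"dr":[0,0,0]},{"delta_pos":[0,0,0.7],"dr":[0,0,0]},{"delta_pos":[0,0,0.25],"dr":[0,0,0]},{"delta_pos":[-0.7,-0.6,0],"dr":[0,0,-3]},{"delta_pos":[-1,-0.85,0],"dr":[0,0,-3.4]},{"delta_pos":[-1,-0.85,0],"dr":[0,0,-4]},{"delta_pos":[-1,-0.85,0],"dr":[0,0,-4]},{"delta_pos":[-1,-0.85,0],"dr":[0,0,-4]}]'
python3 -m handwheel '[{"delta_pos":[-0.9,-0.85,0],"dr":[0,0,-2]},{"delta_pos":[-0.51,-0.45,0],"dr":[0,0,-1]},{"delta_pos":[0,0,0],"dr":[0,0,0]},{"delta_pos":[0,0,0],"dr":[0,0,0]}]'
python3 look.py w7 breaker_grip socket_grip
```

```text
t: 20.55
eef_pos: [0.4967, 0.05, 0.1488]
ee_rot: [3.14, -0.001, -1.689]
force: [0.9, -0.0, -2.0]
width: 0.0447
gripper_force: 34.9
t: 20.95
eef_pos: [0.4563, 0.012, 0.1497]
ee_rot: [-3.141, 0.0, -1.739]
force: [-0.2, 0.2, -2.0]
width: 0.0452
gripper_force: 34.9
20.95 [0.4563 0.012  0.1497] [-180.     0.   -99.6] [ 0.46  0.09 -0.59 -0.   -0.9  -0.63]
breaker_grip [([279.0, 85.0], [0.438, -0.088], 0.62)]
socket_grip [([275.0, 145.0], [0.448, -0.043], 0.76)]
```

View pics/w7.png

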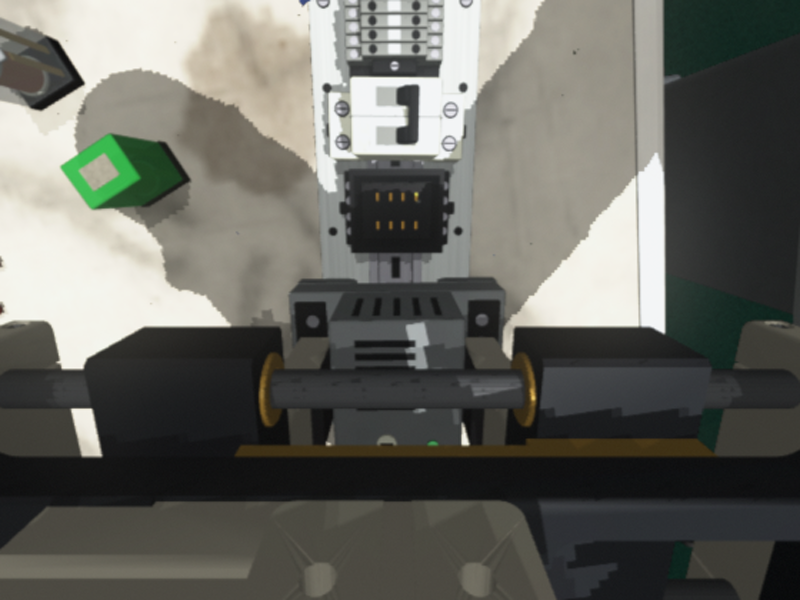

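The socket is seated square at (396,210) with a small gap to the breaker (edge at row 160). The supply hangs square and centred at column 397. I'll work out its gap.

```bash
python3 - <<'E'
from h import *
d=np.load("w7.npz");k={n:d[n] for n in("fx","fy","cx","cy","extrinsics")}
u=np.array([.1668,.986]);f=.1497-.0522+.028
for n,p,z in [("term end",(395,74),.046),("brk near foot",(340,160),.032),("sock far rim",(397,170),.054),("sock near rim",(397,251),.054),("supply front foot",(310,281),f),("supply front foot",(485,281),f),("rimL",(350,212),.054),("rimR",(444,212),.054),("tcp",None,0)]:
    P=atz(k,(p[0]*.7,p[1]*.7),z)[:2] if p else np.array([.4563,.012]); print(n,P.round(4),"s",((P-[.4313,-.1365])@u).round(4))
E
```

```text
term end [ 0.4353 -0.1117] s 0.0251
brk near foot [ 0.4746 -0.0751] s 0.0678
sock far rim [ 0.4425 -0.0631] s 0.0742
sock near rim [ 0.4499 -0.0196] s 0.1184
supply front foot [ 0.4848 -0.0243] s 0.1195
supply front foot [ 0.4151 -0.0125] s 0.1196
rimL [ 0.472  -0.0455] s 0.0966
rimR [ 0.4205 -0.0367] s 0.0966
tcp [0.4563 0.012 ] s 0.1506
```

```bash
python3 -m handwheel '[{"delta_pos":[0.03,0.13,-0.7],"dr":[0,0,0]},{"delta_pos":[0,0,-0.8],"dr":[0,0,0]},{"delta_pos":[0,0,-0.5],"dr":[0,0,0]},{"delta_pos":[0,0,-0.4],"dr":[0,0,0]},{"delta_pos":[0,0,-0.3],"dr":[0,0,0]},{"delta_pos":[0,0,-0.2],"dr":[0,0,0]},{"delta_pos":[0,0,-0.08],"dr":[0,0,0]},{"delta_pos":[0,0,0],"dr":[0,0,0]},{"delta_pos":[0,0,0],"dr":[0,0,0]}]'
```

```text
t: 22.0
eef_pos: [0.4577, 0.0163, 0.0605]
ee_rot: [-3.141, 0.0, -1.739]
force: [0.6, -0.6, -2.5]
width: 0.0448
gripper_force: 34.9
```

```bash
python3 -m handwheel '[{"delta_pos":[0,0,-0.03],"dr":[0,0,0]},{"delta_pos":[0,0,0],"dr":[0,0,0]}]'
python3 -m handwheel '[{"delta_pos":[0,0,0],"dr":[0,0,0]},{"delta_pos":[0,0,0],"dr":[0,0,0]},{"delta_pos":[0,0,0],"dr":[0,0,0]},{"delta_pos":[0,0,0],"dr":[0,0,0]},{"delta_pos":[0,0,0.3],"dr":[0,0,0]},{"delta_pos":[0,0,1],"dr":[0,0,0]},{"delta_pos":[0,0,1],"dr":[0,0,0]},{"delta_pos":[0,0,1],"dr":[0,0,0]},{"delta_pos":[0,0,0.5],"dr":[0,0,0]}]' -1
python3 -m handwheel '[{"delta_pos":[0.9,-0.49,0],"dr":[0,0,4.4]},{"delta_pos":[0.9,-0.49,0],"dr":[0,0,4.4]},{"delta_pos":[0.9,-0.49,0],"dr":[0,0,4.4]},{"delta_pos":[0.9,-0.49,0],"dr":[0,0,4.4]},{"delta_pos":[0.9,-0.49,0],"dr":[0,0,4.4]},{"delta_pos":[0.9,-0.49,0],"dr":[0,0,4.6]},{"delta_pos":[0,0,0],"dr":[0,0,0]},{"delta_pos":[0,0,0],"dr":[0,0,0]}]'
python3 look.py w8 relay_mid supply_grip; python3 - <<'E'
from h import *
d=np.load("w8.npz");k={n:d[n] for n in("fx","fy","cx","cy","extrinsics")}
a=rectify(d["im"],k,(.648,-.158),.056,.05,400)
cv2.imwrite("pics/mos8.png",np.hstack([cv2.resize(d["im"],(400,300),interpolation=cv2.INTER_AREA)[:,:],a[:300]])[:,:,::-1])
E
```

```text
t: 22.2
eef_pos: [0.4577, 0.0163, 0.0601]
ee_rot: [-3.141, 0.001, -1.738]
force: [-2.4, 1.7, 6.8]
width: 0.0447
gripper_force: 34.9
t: 23.1
eef_pos: [0.4584, 0.0164, 0.1766]
ee_rot: [-3.138, 0.002, -1.738]
force: [-0.1, 0.4, -1.0]
width: 0.0875
gripper_force: 0.0
t: 23.9
eef_pos: [0.6192, -0.0725, 0.173]
ee_rot: [3.141, 0.0, -1.276]
force: [1.0, -0.9, 0.3]
width: 0.0877
gripper_force: 0.0
23.9 [ 0.6192 -0.0725  0.173 ] [179.9   0.  -73.1] [ 0.2   0.33 -0.2  -0.   -1.04  0.1 ]
relay_mid [([297.0, 191.0], [0.602, -0.087], 0.9), ([276.0, 104.0], [0.647, -0.16], 0.64)]
supply_grip []
```

View pics/mos8.png

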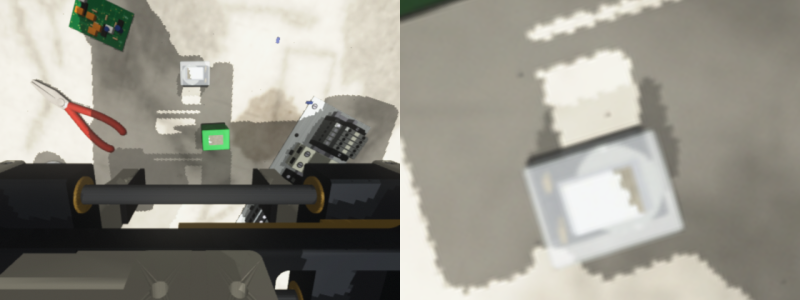

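The relay (image (195,73), patch centre (204,198)) is at (0.649,-0.1575), yaw 16.5°. The green look-alike at (215,137) is well clear. I'll grasp the relay.

```bash
python3 -m handwheel '[{"delta_pos":[0.33,-0.94,-0.5],"dr":[0,0,-0.2]},{"delta_pos":[0.33,-0.94,-0.5],"dr":[0,0,-0.2]},{"delta_pos":[0.34,-0.95,-0.5],"dr":[0,0,0]},{"delta_pos":[0,0,-0.8],"dr":[0,0,0]},{"delta_pos":[0,0,-0.8],"dr":[0,0,0]},{"delta_pos":[0,0,-0.8],"dr":[0,0,0]},{"delta_pos":[0,0,-0.5],"dr":[0,0,0]},{"delta_pos":[0,0,-0.17],"dr":[0,0,0]},{"delta_pos":[0,0,0],"dr":[0,0,0]}]' -1
python3 -m handwheel '[{"delta_pos":[0,0,0],"dr":[0,0,0]},{"delta_pos":[0,0,0],"dr":[0,0,0]},{"delta_pos":[0,0,0],"dr":[0,0,0]},{"delta_pos":[0,0,0],"dr":[0,0,0]},{"delta_pos":[0,0,0],"dr":[0,0,0]},{"delta_pos":[0,0,0],"dr":[0,0,0]},{"delta_pos":[0,0,0],"dr":[0,0,0]}]' 1 20
```

```text
t: 24.95
eef_pos: [0.6491, -0.1567, 0.0361]
ee_rot: [3.141, 0.0, -1.281]
force: [0.0, 0.7, 0.7]
width: 0.0878
gripper_force: 0.0
t: 25.65
eef_pos: [0.6493, -0.157, 0.0362]
ee_rot: [3.142, 0.0, -1.282]
force: [0.3, -0.7, -0.4]
width: 0.0371
gripper_force: 0.0
```

```bash
python3 -m handwheel '[{"delta_pos":[0,0,0.4],"dr":[0,0,0]},{"delta_pos":[0,0,0.9],"dr":[0,0,0]},{"delta_pos":[0,0,1],"dr":[0,0,0]},{"delta_pos":[0,0,1],"dr":[0,0,0]},{"delta_pos":[0,0,0.5],"dr":[0,0,0]},{"delta_pos":[-0.7,0.4,0],"dr":[0,0,-3]},{"delta_pos":[-1,0.57,0],"dr":[0,0,-4]},{"delta_pos":[-1,0.57,0],"dr":[0,0,-4]},{"delta_pos":[-1,0.57,0],"dr":[0,0,-4]},{"delta_pos":[-1,0.57,0],"dr":[0,0,-4]}]'
python3 -m handwheel '[{"delta_pos":[-1,0.57,0],"dr":[0,0,-4]},{"delta_pos":[-0.73,0.42,0],"dr":[0,0,-2]},{"delta_pos":[-0.3,0.17,0],"dr":[0,0,-1.1]},{"delta_pos":[0,0,0],"dr":[0,0,0]},{"delta_pos":[0,0,0],"dr":[0,0,0]}]'
python3 look.py w9 breaker_grip; python3 - <<'E'
from h import *
d=np.load("w9.npz");im=d["im"]
cv2.imwrite("pics/c9.png",cv2.resize(im[60:330,140:420],(800,771))[:600,:,::-1])
E
```

```text
t: 26.65
eef_pos: [0.5068, -0.0761, 0.1499]
ee_rot: [3.141, 0.0, -1.616]
force: [0.8, 1.9, -0.4]
width: 0.0359
gripper_force: 19.9
t: 27.15
eef_pos: [0.4478, -0.0417, 0.1505]
ee_rot: [-3.141, 0.0, -1.736]
force: [0.4, 0.6, -1.3]
width: 0.0355
gripper_force: 20.0
27.15 [ 0.4478 -0.0417  0.1505] [-180.     0.   -99.4] [ 0.35  0.07 -0.6   0.   -0.9  -0.51]
breaker_grip [([277.0, 158.0], [0.44, -0.087], 0.57), ([278.0, 95.0], [0.431, -0.135], 0.53)]
```

View pics/c9.png

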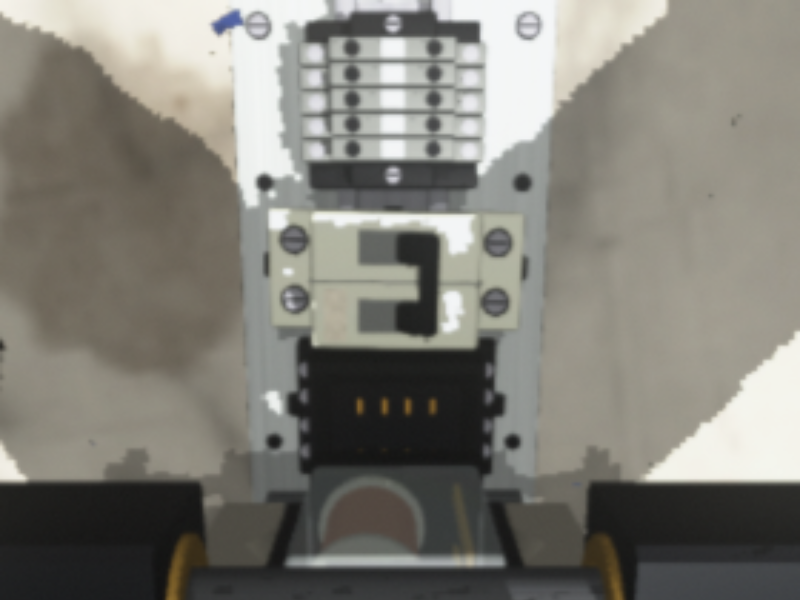

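The relay hangs square and centred over the socket (both at crop column ~396). I'll check the along-rail offset by its base edge.

```bash
python3 - <<'E'
from h import *
d=np.load("w9.npz");k={n:d[n] for n in("fx","fy","cx","cy","extrinsics")}
u=np.array([.1668,.986])
for n,p,z in [("relay base edge",(396,466),.1143),("pins row",(396,406),.046),("brk near nose",(396,348),.068)]:
    P=atz(k,(140+p[0]*.35,60+p[1]*.35),z)[:2]; print(n,P.round(4),((P-[.4313,-.1365])@u).round(4))
d=np.load("w7.npz");k={n:d[n] for n in("fx","fy","cx","cy","extrinsics")}
for r in(197,225): 
    P=atz(k,(397*.7,r*.7),.046)[:2]; print("w7 pins",P.round(4),((P-[.4313,-.1365])@u).round(4))
E
```

```text
relay base edge [ 0.4447 -0.0524] 0.0851
pins row [ 0.445  -0.0492] 0.0884
brk near nose [ 0.4415 -0.0705] 0.0668
w7 pins [ 0.4449 -0.0489] 0.0887
w7 pins [ 0.4476 -0.0333] 0.1045
```

The relay sits ~2.5 mm toward +y of the well centre, so I'll shift it by that and lower to just above the rim.

```bash
python3 -m handwheel '[{"delta_pos":[-0.02,-0.08,-0.6],"dr":[0,0,0]},{"delta_pos":[0,0,-0.6],"dr":[0,0,0]},{"delta_pos":[0,0,-0.5],"dr":[0,0,0]},{"delta_pos":[0,0,-0.2],"dr":[0,0,0]},{"delta_pos":[0,0,-0.1],"dr":[0,0,0]},{"delta_pos":[0,0,-0.1],"dr":[0,0,0]},{"delta_pos":[0,0,0],"dr":[0,0,0]}]'
python3 -m handwheel '[{"delta_pos":[0,0,-0.05],"dr":[0,0,0]},{"delta_pos":[0,0,0],"dr":[0,0,0]},{"delta_pos":[0,0,0],"dr":[0,0,0]}]'
```

```text
t: 27.95
eef_pos: [0.4472, -0.0442, 0.0882]
ee_rot: [-3.142, -0.0, -1.737]
force: [-5.0, 3.5, 9.5]
width: 0.0359
gripper_force: 20.0
t: 28.25
eef_pos: [0.4473, -0.0442, 0.0872]
ee_rot: [-3.141, 0.0, -1.737]
force: [-6.4, 2.6, 16.2]
width: 0.0357
gripper_force: 20.0
```

The relay is on the chamfer; the side force says to ease toward -x and a little toward +y.

```bash
python3 -m handwheel '[{"delta_pos":[-0.06,0.03,0.06],"dr":[0,0,0]},{"delta_pos":[0,0,0],"dr":[0,0,0]},{"delta_pos":[0,0,0],"dr":[0,0,0]}]'
python3 -m handwheel '[{"delta_pos":[0,0,-0.06],"dr":[0,0,0]},{"delta_pos":[0,0,-0.03],"dr":[0,0,0]},{"delta_pos":[0,0,0],"dr":[0,0,0]},{"delta_pos":[0,0,0],"dr":[0,0,0]}]'
```

```text
t: 28.55
eef_pos: [0.4454, -0.0433, 0.0877]
ee_rot: [-3.141, 0.0, -1.737]
force: [0.1, 0.2, -0.5]
width: 0.0357
gripper_force: 20.0
t: 28.95
eef_pos: [0.4457, -0.0431, 0.086]
ee_rot: [-3.14, 0.0, -1.736]
force: [-5.5, 4.3, 18.6]
width: 0.0358
gripper_force: 20.0
```

```bash
python3 -m handwheel '[{"delta_pos":[-0.04,0.05,0.06],"dr":[0,0,0]},{"delta_pos":[0,0,0],"dr":[0,0,0]},{"delta_pos":[0,0,0],"dr":[0,0,0]}]'
python3 -m handwheel '[{"delta_pos":[0,0,-0.06],"dr":[0,0,0]},{"delta_pos":[0,0,-0.03],"dr":[0,0,0]},{"delta_pos":[0,0,0],"dr":[0,0,0]},{"delta_pos":[0,0,0],"dr":[0,0,0]}]'
```

```text
t: 29.25
eef_pos: [0.4445, -0.0417, 0.0867]
ee_rot: [-3.141, 0.0, -1.737]
force: [1.1, 0.0, 2.5]
width: 0.0358
gripper_force: 20.0
t: 29.65
eef_pos: [0.4454, -0.0415, 0.0852]
ee_rot: [-3.139, 0.001, -1.736]
force: [-1.8, 2.0, 17.0]
width: 0.0361
gripper_force: 20.0
```

```bash
python3 - <<'E'
from station import *
for i in range(3):
    s=get_state(); grab_frame("side"); print(s["force"].round(2),s["moment"].round(3),s["eef_pos"].round(4),s["ee_rot"].round(4))
E
python3 - <<'E'
from h import *
k=calibration("top"); grab_frame("top")
for n in("socket_grip","relay_mid","breaker_grip"): print(n,[(np.round(atz(k,d["location"],H[n]+.008+(.046-.008 if n[0]=="r" else 0)),3)[:2].tolist(),round(d["conf"],2)) for d in mark_of("top",n)][:3])
E
```

```text
[-1.78  2.   16.95] [ 0.538  0.771 -0.038] [ 0.4454 -0.0415  0.0852] [-3.1388e+00  6.0000e-04 -1.7359e+00]
[-2.64  2.29 16.33] [ 0.578  0.7   -0.046] [ 0.4454 -0.0415  0.0852] [-3.1389e+00  6.0000e-04 -1.7359e+00]
[-2.16  2.06 16.67] [ 0.491  0.76  -0.038] [ 0.4454 -0.0415  0.0852] [-3.1389e+00  6.0000e-04 -1.7360e+00]
socket_grip []
relay_mid [([0.584, -0.077], 0.71)]
breaker_grip []
```

The Fx = -0.3·Fz pattern also showed up in the flat seatings, so the sideways x force came from arm compliance and my -x corrections were wrong. The contact moment and the pins' location both point to about (0.447,-0.041). I'll recentre there and lower.

```bash
python3 -m handwheel '[{"delta_pos":[0,0,0.15],"dr":[0,0,0]},{"delta_pos":[0.09,0.03,0],"dr":[0,0,0]},{"delta_pos":[0,0,0],"dr":[0,0,0]},{"delta_pos":[0,0,0],"dr":[0,0,0]}]'
python3 -c "
from station import *
s=get_state();print(s['force'].round(2),s['moment'].round(3))"
python3 -m handwheel '[{"delta_pos":[0,0,-0.1],"dr":[0,0,0]},{"delta_pos":[0,0,-0.06],"dr":[0,0,0]},{"delta_pos":[0,0,0],"dr":[0,0,0]},{"delta_pos":[0,0,0],"dr":[0,0,0]}]'
python3 -c "
from station import *
s=get_state();print(s['force'].round(2),s['moment'].round(3))"
```

```text
t: 30.4
eef_pos: [0.4461, -0.041, 0.0878]
ee_rot: [3.14, -0.0, -1.737]
force: [0.1, -0.7, 0.0]
width: 0.036
gripper_force: 20.0
[ 0.07 -0.66  0.01] [ 0.081 -0.053  0.012]
t: 30.8
eef_pos: [0.4467, -0.0408, 0.0841]
ee_rot: [-3.141, -0.0, -1.737]
force: [-4.3, 3.1, 12.5]
width: 0.0361
gripper_force: 20.0
[-4.26  3.11 12.46] [ 0.816  1.511 -0.148]
```

The lateral ratios now match a flat contact. The relay may already be home, if it was gripped slightly lower than I assumed. I'll probe sideways for walls.

```bash
P='import sys;from station import *;s=get_state();print(s["force"].round(1),s["moment"].round(2),s["eef_pos"].round(4))'
python3 -m handwheel '[{"delta_pos":[0,0,0.04],"dr":[0,0,0]},{"delta_pos":[0,0,0],"dr":[0,0,0]}]' >/dev/null; python3 -c "$P"
python3 -m handwheel '[{"delta_pos":[0.1,0,0],"dr":[0,0,0]},{"delta_pos":[0.03,0,0],"dr":[0,0,0]},{"delta_pos":[0,0,0],"dr":[0,0,0]}]' >/dev/null; python3 -c "$P"
python3 -m handwheel '[{"delta_pos":[-0.13,0,0],"dr":[0,0,0]},{"delta_pos":[-0.1,0,0],"dr":[0,0,0]},{"delta_pos":[-0.03,0,0],"dr":[0,0,0]},{"delta_pos":[0,0,0],"dr":[0,0,0]}]' >/dev/null; python3 -c "$P"
```

```text
[ 0.3 -0.6 -1.2] [ 0.07 -0.08  0.02] [ 0.4464 -0.0409  0.0846]
[-1.2 -0.4 -0.3] [0.15 0.22 0.06] [ 0.4504 -0.041   0.0845]
[ 4.4 -1.4  0. ] [-0.53 -2.03 -0.03] [ 0.4438 -0.0406  0.0854]
```

```bash
P='import sys;from station import *;s=get_state();print(s["force"].round(1),s["moment"].round(2),s["eef_pos"].round(4))'
python3 -m handwheel '[{"delta_pos":[0.15,0,0],"dr":[0,0,0]},{"delta_pos":[0,0,0],"dr":[0,0,0]}]' >/dev/null; python3 -c "$P"
python3 -m handwheel '[{"delta_pos":[0,0,-0.04],"dr":[0,0,0]},{"delta_pos":[0,0,0],"dr":[0,0,0]}]' >/dev/null; python3 -c "$P"
python3 -m handwheel '[{"delta_pos":[0,0,-0.04],"dr":[0,0,0]},{"delta_pos":[0,0,0],"dr":[0,0,0]}]' >/dev/null; python3 -c "$P"
```

```text
[ 0.8 -0.4 -0.3] [ 0.12 -0.47 -0.01] [ 0.4467 -0.041   0.0845]
[-3.6  1.3 12.2] [ 0.5   1.17 -0.03] [ 0.4469 -0.041   0.0841]
[-4.5  2.9 17. ] [ 0.93  1.82 -0.11] [ 0.447  -0.0409  0.0833]
```

Contact depth is now independent of x, so the relay is probably on the well floor. I'll release it and check its height by touching its top with the closed fingertips (home would be 0.102 m).

```bash
P='import sys;from station import *;s=get_state();print(s["force"].round(1),s["width"],s["eef_pos"].round(4))'
python3 -m handwheel '[{"delta_pos":[0,0,0.03],"dr":[0,0,0]},{"delta_pos":[0,0,0],"dr":[0,0,0]}]' >/dev/null; python3 -c "$P"
python3 -m handwheel '[{"delta_pos":[0,0,0],"dr":[0,0,0]},{"delta_pos":[0,0,0],"dr":[0,0,0]},{"delta_pos":[0,0,0],"dr":[0,0,0]},{"delta_pos":[0,0,0],"dr":[0,0,0]},{"delta_pos":[0,0,0.5],"dr":[0,0,0]},{"delta_pos":[0,0,1],"dr":[0,0,0]},{"delta_pos":[0,0,0.5],"dr":[0,0,0]},{"delta_pos":[0,0,0],"dr":[0,0,0]}]' -1 >/dev/null; python3 -c "$P"
python3 -m handwheel '[{"delta_pos":[0,0,0],"dr":[0,0,0]},{"delta_pos":[0,0,0],"dr":[0,0,0]},{"delta_pos":[0,0,0],"dr":[0,0,0]},{"delta_pos":[0,0,0],"dr":[0,0,0]},{"delta_pos":[0,0,0],"dr":[0,0,0]},{"delta_pos":[0,0,0],"dr":[0,0,0]},{"delta_pos":[0,0,0],"dr":[0,0,0]},{"delta_pos":[0,0,0],"dr":[0,0,0]}]' 1 10 >/dev/null; python3 -c "$P"
python3 - <<'E'
from h import *
for c in("side","top"):
    k=calibration(c); grab_frame(c)
    E=np.array(k["extrinsics"])
    print(c,"expected relay mid home",proj(k,[.447,-.041,.074]).round(1),[(np.round(d["location"],1).tolist(),round(d["conf"],2)) for d in mark_of(c,"relay_mid")])
E
```

```text
[-1.6  1.3  7.6] 0.035899159525473935 [ 0.4469 -0.0408  0.0835]
[1.1 0.6 0.7] 0.08696093883309208 [ 0.4484 -0.0406  0.1452]
[-1.2 -0.4 -0.2] 0.029500837816837686 [ 0.4471 -0.0409  0.1432]
side expected relay mid home [340.4 210.5] [([273.6, 209.7], 0.8)]
top expected relay mid home [287.5 272.6] [([307.5, 208.4], 0.45)]
```

```bash
P='import sys;from station import *;s=get_state();print(s["force"].round(1),s["width"].round(4),s["eef_pos"].round(4))'
python3 -m handwheel '[{"delta_pos":[0,0,-0.1],"dr":[0,0,0]},{"delta_pos":[0,0,-0.1],"dr":[0,0,0]},{"delta_pos":[0,0,-0.1],"dr":[0,0,0]},{"delta_pos":[0,0,-0.1],"dr":[0,0,0]},{"delta_pos":[0,0,-0.1],"dr":[0,0,0]},{"delta_pos":[0,0,0],"dr":[0,0,0]}]' >/dev/null; python3 -c "$P"
python3 -m handwheel '[{"delta_pos":[0,0,-0.1],"dr":[0,0,0]},{"delta_pos":[0,0,0],"dr":[0,0,0]}]' >/dev/null; python3 -c "$P"
```

```text
Traceback (most recent call last):
AttributeError: 'float' object has no attribute 'round'
Traceback (most recent call last):
AttributeError: 'float' object has no attribute 'round'
```

```bash
python3 -m handwheel '[{"delta_pos":[0,0,0],"dr":[0,0,0]}]'
python3 -m handwheel '[{"delta_pos":[0,0,-0.05],"dr":[0,0,0]},{"delta_pos":[0,0,0],"dr":[0,0,0]}]'
python3 -m handwheel '[{"delta_pos":[0,0,-0.05],"dr":[0,0,0]},{"delta_pos":[0,0,0],"dr":[0,0,0]}]'
```

```text
t: 35.2
eef_pos: [0.4471, -0.0409, 0.1252]
ee_rot: [3.141, -0.0, -1.737]
force: [-0.0, -0.6, 0.1]
width: 0.0005
gripper_force: 0.0
t: 35.4
eef_pos: [0.4471, -0.0409, 0.1237]
ee_rot: [3.142, 0.0, -1.737]
force: [-0.7, -0.6, 0.5]
width: 0.0006
gripper_force: 0.0
t: 35.6
eef_pos: [0.447, -0.0409, 0.1221]
ee_rot: [3.141, -0.0, -1.737]
force: [-0.1, -0.3, 0.4]
width: 0.0004
gripper_force: 0.0
```

Fingertips are at 0.103 with no contact, so the relay stands no higher than about home. One more step down.

```bash
python3 -m handwheel '[{"delta_pos":[0,0,-0.03],"dr":[0,0,0]},{"delta_pos":[0,0,0],"dr":[0,0,0]}]'
python3 -m handwheel '[{"delta_pos":[0,0,-0.03],"dr":[0,0,0]},{"delta_pos":[0,0,0],"dr":[0,0,0]}]'
python3 -m handwheel '[{"delta_pos":[0,0,-0.03],"dr":[0,0,0]},{"delta_pos":[0,0,0],"dr":[0,0,0]}]'
```

```text
t: 35.8
eef_pos: [0.4471, -0.0409, 0.1213]
ee_rot: [3.141, -0.0, -1.737]
force: [0.2, -0.0, 0.2]
width: 0.0004
gripper_force: 0.0
t: 36.0
eef_pos: [0.4471, -0.0409, 0.1204]
ee_rot: [3.141, -0.0, -1.737]
force: [0.1, 0.6, -1.0]
width: 0.0005
gripper_force: 0.0
t: 36.2
eef_pos: [0.4471, -0.0409, 0.1195]
ee_rot: [3.141, -0.0, -1.737]
force: [-0.1, 0.7, -0.3]
width: 0.0005
gripper_force: 0.0
```

```bash
for i in 1; do python3 -m handwheel '[{"delta_pos":[0,0,-0.04],"dr":[0,0,0]},{"delta_pos":[0,0,0],"dr":[0,0,0]}]'|grep -E "pos|force:"
python3 -m handwheel '[{"delta_pos":[0,0,-0.04],"dr":[0,0,0]},{"delta_pos":[0,0,0],"dr":[0,0,0]}]'|grep -E "pos|force:"; done
python3 - <<'E'
from h import *
for c in("side","top","wrist"):
    k=calibration(c); im=grab_frame(c); cv2.imwrite(f"pics/chk_{c}.png",im[:,:,::-1])
    for q in("relay_mid","socket_grip"):
        print(c,q,proj(k,[.447,-.041,.074 if q[0]=="r" else .041]).round(),[(np.round(d["location"]).tolist(),round(d["conf"],2)) for d in find_in(c,q)])
E
```

```text
eef_pos: [0.447, -0.0409, 0.1182]
force: [-0.9, -0.4, 0.7]
gripper_force: 0.0
eef_pos: [0.447, -0.0409, 0.117]
force: [0.2, -0.4, 0.9]
gripper_force: 0.0
side relay_mid [340. 210.] [([273.0, 209.0], 0.82), ([338.0, 212.0], 0.59)]
side socket_grip [339. 223.] [([347.0, 227.0], 0.66)]
top relay_mid [288. 273.] [([306.0, 204.0], 0.55)]
top socket_grip [286. 273.] []
wrist relay_mid [277. 235.] [([70.0, 191.0], 0.79)]
wrist socket_grip [277. 221.] [([276.0, 199.0], 0.7)]
```

```bash
python3 -m handwheel '[{"delta_pos":[0,0,-0.06],"dr":[0,0,0]},{"delta_pos":[0,0,0],"dr":[0,0,0]}]'|grep -E "pos|force:"
python3 -m handwheel '[{"delta_pos":[0,0,-0.06],"dr":[0,0,0]},{"delta_pos":[0,0,0],"dr":[0,0,0]}]'|grep -E "pos|force:"
python3 - <<'E'
from h import *
# pixel profile of the relay in the wrist and side pictures, along the expected vertical axis
for c in("side","wrist"):
    k=calibration(c); im=cv2.imread(f"pics/chk_{c}.png")
    hsv=cv2.cvtColor(im,cv2.COLOR_BGR2HSV)
    for z in np.arange(.040,.126,.006):
        u,v=proj(k,[.447,-.041,z]).round().astype(int)
        row=[tuple(int(x) for x in im[v,uu][::-1]) for uu in(u-6,u,u+6)] if 0<=v<420 and 6<u<550 else None
        print(c,round(z,3),(u,v),row)
E
```

```text
eef_pos: [0.447, -0.0409, 0.1152]
force: [-0.6, -0.8, -0.4]
gripper_force: 0.0
eef_pos: [0.447, -0.0409, 0.1133]
force: [-0.7, 0.5, -0.0]
gripper_force: 0.0
side 0.04 (np.int64(339), np.int64(224)) [(20, 23, 27), (59, 59, 57), (46, 47, 44)]
side 0.046 (np.int64(339), np.int64(221)) [(30, 30, 33), (54, 55, 57), (52, 54, 53)]
side 0.052 (np.int64(340), np.int64(219)) [(46, 45, 44), (64, 65, 62), (61, 63, 60)]
side 0.058 (np.int64(340), np.int64(217)) [(79, 73, 64), (97, 94, 84), (67, 70, 68)]
side 0.064 (np.int64(340), np.int64(214)) [(171, 174, 165), (155, 159, 153), (72, 73, 72)]
side 0.07 (np.int64(340), np.int64(212)) [(142, 142, 133), (127, 124, 112), (92, 90, 80)]
side 0.076 (np.int64(340), np.int64(210)) [(124, 119, 106), (126, 122, 108), (115, 115, 105)]
side 0.082 (np.int64(341), np.int64(207)) [(133, 127, 115), (164, 167, 157), (160, 160, 148)]
side 0.088 (np.int64(341), np.int64(205)) [(179, 180, 170), (179, 181, 171), (186, 186, 168)]
side 0.094 (np.int64(341), np.int64(203)) [(167, 165, 152), (70, 70, 70), (60, 63, 55)]
side 0.1 (np.int64(341), np.int64(200)) [(101, 99, 86
[... 996 characters left out ...]
 (19, 18, 18)]
wrist 0.082 (np.int64(276), np.int64(242)) [(68, 65, 58), (34, 31, 30), (16, 14, 15)]
wrist 0.088 (np.int64(276), np.int64(246)) [(50, 49, 44), (33, 31, 29), (16, 15, 14)]
wrist 0.094 (np.int64(276), np.int64(250)) [(45, 43, 39), (28, 26, 25), (16, 16, 16)]
wrist 0.1 (np.int64(276), np.int64(254)) [(42, 41, 36), (25, 23, 22), (15, 15, 16)]
wrist 0.106 (np.int64(276), np.int64(259)) [(29, 30, 31), (30, 30, 30), (29, 29, 30)]
wrist 0.112 (np.int64(276), np.int64(264)) [(42, 43, 44), (47, 48, 48), (46, 47, 48)]
wrist 0.118 (np.int64(276), np.int64(269)) [(53, 54, 55), (53, 55, 56), (54, 55, 56)]
wrist 0.124 (np.int64(276), np.int64(274)) [(56, 57, 58), (56, 57, 57), (56, 57, 58)]
```

No contact down to tip height 0.094, so something is off: the relay may lean. I've used my 14 picture views, so I'll back off and measure with the networks and segmentation.

```bash
python3 -m handwheel '[{"delta_pos":[0,0,1],"dr":[0,0,0]},{"delta_pos":[0,0,1],"dr":[0,0,0]},{"delta_pos":[0.1,0.9,0.5],"dr":[0,0,0]},{"delta_pos":[0.15,0.9,0.5],"dr":[0,0,0]},{"delta_pos":[0.15,0.9,0],"dr":[0,0,0]},{"delta_pos":[0,0,0],"dr":[0,0,0]},{"delta_pos":[0,0,0],"dr":[0,0,0]}]' -1|grep pos
python3 look.py w10 relay_mid socket_grip supply_grip breaker_grip
python3 - <<'E'
from h import *
k=calibration("wrist")
for p in([.447,-.041,.074],[.447,-.041,.102],[.447,-.041,.046]): print(p,proj(k,p).round(1))
print([(np.round(d["location"]).tolist(),round(d["conf"],2)) for d in find_in("wrist","relay_mid")],[(np.round(d["location"]).tolist(),round(d["conf"],2)) for d in find_in("wrist","socket_grip")])
k=calibration("side");im=grab_frame("side")
print("side",[(np.round(d["location"]).tolist(),round(d["conf"],2)) for d in mark_of("side","relay_mid")],proj(k,[.447,-.041,.074]).round(1))
k=calibration("top");im=grab_frame("top")
print("top",[(np.round(d["location"]).tolist(),round(d["conf"],2)) for d in mark_of("top","relay_mid")],proj(k,[.447,-.041,.074]).round(1))
E
```

```text
eef_pos: [0.459, 0.0405, 0.2034]
38.15 [0.459  0.0405 0.2034] [180.   -0.  -99.4] [ 0.52  0.03 -0.5  -0.   -1.03 -0.68]
relay_mid [([275.0, 130.0], [0.45, -0.028], 0.76), ([117.0, 94.0], [0.602, -0.089], 0.62)]
socket_grip []
supply_grip [([276.0, 175.0], [0.456, 0.016], 0.61)]
breaker_grip [([273.0, 61.0], [0.441, -0.089], 0.87), ([277.0, 178.0], [0.455, 0.021], 0.54)]
[0.447, -0.041, 0.074] [274.8 114.7]
[0.447, -0.041, 0.102] [274.5 112.9]
[0.447, -0.041, 0.046] [275.  116.1]
[([276.0, 133.0], 0.81), ([112.0, 92.0], 0.76)] [([271.0, 96.0], 0.7)]
side [([275.0, 209.0], 0.68), ([336.0, 215.0], 0.57)] [340.4 210.5]
top [([304.0, 207.0], 0.8), ([280.0, 272.0], 0.43)] [287.5 272.6]
```

```bash
python3 - <<'E'
from h import *
d=np.load("w10.npz");k={n:d[n] for n in("fx","fy","cx","cy","extrinsics")};im=d["im"]
# image is aligned with the rail: profile of colour down the columns near the centre line
sm=cv2.GaussianBlur(im,(3,3),0)
for v in range(56,190,3):
    print(v,[tuple(int(x) for x in sm[v,u]) for u in(238,252,264,275,286,298,312)])
for z in(.046,.054,.072,.102): print(z,[(y,proj(k,[.4496+(y+.03)*.169,y,z]).round().tolist()) for y in(-.064,-.041,-.018,-.011,.016)])
E
```

```text
56 [(238, 240, 241), (234, 237, 237), (234, 237, 237), (233, 235, 236), (64, 66, 66), (231, 234, 234), (209, 211, 213)]
59 [(243, 244, 245), (243, 245, 245), (243, 245, 245), (243, 245, 245), (66, 67, 68), (243, 245, 246), (240, 242, 243)]
62 [(242, 244, 244), (243, 245, 245), (212, 215, 213), (166, 169, 166), (67, 69, 69), (243, 245, 246), (243, 245, 246)]
65 [(242, 244, 244), (243, 245, 245), (206, 210, 207), (123, 126, 122), (69, 71, 71), (243, 245, 246), (243, 245, 246)]
68 [(242, 244, 244), (243, 245, 245), (206, 210, 207), (122, 125, 121), (71, 72, 72), (243, 245, 246), (243, 245, 245)]
71 [(240, 242, 242), (243, 245, 244), (214, 217, 215), (163, 166, 163), (174, 177, 168), (243, 245, 246), (241, 243, 244)]
74 [(232, 234, 234), (242, 244, 244), (242, 244, 245), (241, 243, 244), (241, 243, 241), (243, 244, 245), (228, 230, 231)]
77 [(240, 242, 242), (203, 205, 192), (213, 214, 205), (217, 219, 212), (221, 223, 216), (228, 229, 222), (236, 239, 240)]
80 [(240, 242, 242), (130, 132, 123), (99, 100, 91), (99, 101, 91), (101, 102, 93), (137, 139, 132), (242, 244, 245)]
83 [(204, 207
[... 3873 characters left out ...]
, (72, 75, 74), (88, 92, 92), (84, 87, 86), (38, 38, 37)]
188 [(34, 34, 33), (79, 82, 81), (88, 90, 90), (90, 92, 92), (88, 92, 91), (84, 87, 86), (40, 40, 39)]
0.046 [(-0.064, [274.0, 90.0]), (-0.041, [274.0, 115.0]), (-0.018, [274.0, 140.0]), (-0.011, [274.0, 147.0]), (0.016, [274.0, 174.0])]
0.054 [(-0.064, [274.0, 88.0]), (-0.041, [274.0, 115.0]), (-0.018, [274.0, 140.0]), (-0.011, [274.0, 147.0]), (0.016, [274.0, 175.0])]
0.072 [(-0.064, [274.0, 86.0]), (-0.041, [274.0, 114.0]), (-0.018, [274.0, 141.0]), (-0.011, [274.0, 149.0]), (0.016, [274.0, 178.0])]
0.102 [(-0.064, [274.0, 80.0]), (-0.041, [274.0, 112.0]), (-0.018, [274.0, 142.0]), (-0.011, [274.0, 151.0]), (0.016, [274.0, 184.0])]
```

The profile shows the relay leaning about 50° toward +y: base edge in the well, side face across rows 107–145, top face across rows 146–166, resting against the supply's edge. Its centre is near (0.450,-0.024,0.075). I'll grip it with the tool tilted 25°, lift it, turn it upright and stand it square on free bench for a clean regrasp.

```bash
python3 -m handwheel '[{"delta_pos":[-0.1,-0.7,-0.4],"dr":[-6.2,1.05,0]},{"delta_pos":[-0.1,-0.7,-0.4],"dr":[-6.2,1.05,0]},{"delta_pos":[-0.09,-0.67,-0.4],"dr":[-6.2,1.05,0]},{"delta_pos":[0,0,-0.4],"dr":[-6.2,1.05,0]},{"delta_pos":[0,0,0],"dr":[0,0,0]},{"delta_pos":[0,0,0],"dr":[0,0,0]}]' -1
python3 -c "
from station import *
print(get_state()['q'].round(2))"
```

```text
t: 39.3
eef_pos: [0.4503, -0.0216, 0.155]
ee_rot: [3.139, -0.439, -1.735]
force: [-0.6, 0.4, 0.3]
width: 0.088
gripper_force: 0.0
[ 0.64  0.18 -0.68  0.34 -1.06 -1.03]
```

```bash
python3 -m handwheel '[{"delta_pos":[0,0,-0.8],"dr":[0,0,0]},{"delta_pos":[0,0,-0.8],"dr":[0,0,0]},{"delta_pos":[0,0,-0.6],"dr":[0,0,0]},{"delta_pos":[0,0,-0.35],"dr":[0,0,0]},{"delta_pos":[0,0,0],"dr":[0,0,0]},{"delta_pos":[0,0,0],"dr":[0,0,0]}]' -1
python3 -m handwheel '[{"delta_pos":[0,0,0],"dr":[0,0,0]},{"delta_pos":[0,0,0],"dr":[0,0,0]},{"delta_pos":[0,0,0],"dr":[0,0,0]},{"delta_pos":[0,0,0],"dr":[0,0,0]},{"delta_pos":[0,0,0],"dr":[0,0,0]},{"delta_pos":[0,0,0],"dr":[0,0,0]},{"delta_pos":[0,0,0],"dr":[0,0,0]},{"delta_pos":[0,0,0],"dr":[0,0,0]},{"delta_pos":[0,0,0],"dr":[0,0,0]},{"delta_pos":[0,0,0],"dr":[0,0,0]}]' 1 20
```

```text
t: 39.9
eef_pos: [0.4509, -0.0219, 0.0798]
ee_rot: [-3.141, -0.438, -1.738]
force: [0.2, -0.4, -0.3]
width: 0.0876
gripper_force: 0.0
t: 40.9
eef_pos: [0.4504, -0.022, 0.079]
ee_rot: [3.141, -0.439, -1.737]
force: [0.6, -0.6, 0.4]
width: 0.0357
gripper_force: 20.0
```

```bash
python3 -m handwheel '[{"delta_pos":[0,0,0.5],"dr":[0,0,0]},{"delta_pos":[0,0,1],"dr":[0,0,0]},{"delta_pos":[0,0,1],"dr":[0,0,0]},{"delta_pos":[0.4,0,0.5],"dr":[6.16,-1.04,0]},{"delta_pos":[0.8,0.07,0],"dr":[6.16,-1.04,0]},{"delta_pos":[0.9,0.07,0],"dr":[6.16,-1.04,0]},{"delta_pos":[0.9,0.07,0],"dr":[6.16,-1.04,0]},{"delta_pos":[0.9,0.07,0],"dr":[6.16,-1.04,0]},{"delta_pos":[0.9,0.07,0],"dr":[6.16,-1.04,0]},{"delta_pos":[0.9,0.07,0],"dr":[6.16,-1.04,0]}]'
python3 -m handwheel '[{"delta_pos":[0.8,0.07,0],"dr":[6.16,-1.04,0]},{"delta_pos":[0,0,0],"dr":[0,0,0]},{"delta_pos":[0,0,0],"dr":[0,0,0]}]'
python3 -c "
from station import *
print(get_state()['q'].round(2))"
python3 look.py w11 relay_mid; python3 - <<'E'
from h import *
d=np.load("w11.npz");k={n:d[n] for n in("fx","fy","cx","cy","extrinsics")}
s=get_state();print("tcp px",proj(k,s["eef_pos"]).round())
sm=cv2.GaussianBlur(d["im"],(3,3),0)
for v in range(170,262,5): print(v,[tuple(int(x) for x in sm[v,u]) for u in(252,265,278,291,304)])
k=calibration("side");grab_frame("side");print("side",proj(k,s["eef_pos"]).round(),[(np.round(d["location"]).tolist(),round(d["conf"],2)) for d in mark_of("side","relay_mid")])
E
```

```text
t: 41.9
eef_pos: [0.6229, -0.0091, 0.1696]
ee_rot: [-3.14, 0.329, -1.736]
force: [-0.3, 0.5, -2.0]
width: 0.0358
gripper_force: 20.0
t: 42.2
eef_pos: [0.6451, -0.0086, 0.1678]
ee_rot: [3.139, 0.432, -1.74]
force: [-0.0, -0.4, -1.8]
width: 0.0359
gripper_force: 20.0
[ 0.02  0.38 -0.02 -0.47 -1.13  0.01]
42.2 [ 0.6451 -0.0086  0.1678] [179.9  24.7 -99.7] [ 0.02  0.38 -0.02 -0.47 -1.13  0.01]
relay_mid [([316.0, 27.0], [0.603, -0.09], 0.84), ([278.0, 254.0], [0.669, 0.141], 0.58)]
tcp px [278. 268.]
170 [(234, 232, 221), (234, 232, 221), (233, 230, 217), (233, 231, 219), (233, 230, 218)]
175 [(235, 232, 221), (235, 232, 220), (234, 231, 219), (232, 229, 216), (234, 231, 220)]
180 [(234, 230, 219), (235, 232, 222), (233, 230, 218), (232, 229, 217), (234, 231, 220)]
185 [(233, 230, 219), (234, 231, 219), (235, 232, 220), (232, 229, 217), (234, 231, 220)]
190 [(233, 230, 218), (234, 231, 219), (234, 230, 219), (233, 230, 218), (234, 230, 219)]
195 [(233, 229, 217), (231, 229, 216), (232, 228, 216), (232, 229, 217), (247, 245, 237)]
200 [(232, 229, 217), (231, 228, 215), (232, 229, 216), (2
[... 348 characters left out ...]
25 [(81, 83, 79), (117, 108, 98), (117, 119, 111), (79, 81, 79), (81, 83, 80)]
230 [(106, 110, 102), (113, 97, 85), (111, 95, 85), (77, 80, 77), (81, 82, 79)]
235 [(115, 116, 108), (112, 96, 84), (111, 96, 84), (78, 79, 77), (82, 83, 78)]
240 [(109, 109, 100), (111, 96, 83), (109, 95, 84), (77, 78, 74), (86, 85, 77)]
245 [(88, 83, 76), (110, 95, 83), (108, 94, 82), (76, 78, 74), (94, 90, 78)]
250 [(100, 94, 86), (110, 94, 82), (108, 94, 82), (95, 97, 92), (105, 100, 84)]
255 [(112, 103, 94), (110, 94, 83), (108, 93, 82), (142, 144, 135), (115, 110, 91)]
260 [(45, 44, 43), (45, 45, 43), (46, 45, 44), (47, 47, 46), (46, 46, 44)]
side [247. 171.] [([275.0, 210.0], 0.88), ([244.0, 174.0], 0.69)]
```

```bash
python3 - <<'E'
from h import *
d=np.load("w11.npz");k={n:d[n] for n in("fx","fy","cx","cy","extrinsics")}
g=cv2.cvtColor(d["im"],cv2.COLOR_RGB2GRAY).astype(int)
print("col278 rows",[(v,int(g[v,278])) for v in range(203,226)])
for v in(212,216,235,250): # relay x-width by row
    print(v,[int(g[v,u]) for u in range(238,320,4)])
T=np.array([.6451,-.0086,.1678]);ry=np.array([.167,.986,0]);up=np.array([0,0,1.])
for a in(-20,-10,0,10,20):
    t=np.radians(a);Y=ry*np.cos(t)-up*np.sin(t);Z=up*np.cos(t)+ry*np.sin(t)  # a>0: top leans +y
    C=T-Z*.005
    print(a,[proj(k,C-Y*.014+Z*(h-.028)).round(1)[1] for h in(0,.008,.010,.012)])
E
```

```text
col278 rows [(203, 228), (204, 229), (205, 229), (206, 224), (207, 142), (208, 67), (209, 49), (210, 48), (211, 47), (212, 48), (213, 47), (214, 47), (215, 47), (216, 48), (217, 58), (218, 76), (219, 81), (220, 81), (221, 86), (222, 107), (223, 114), (224, 119), (225, 119)]
212 [222, 222, 212, 47, 48, 47, 47, 47, 47, 48, 48, 48, 48, 48, 50, 49, 50, 51, 235, 243, 242]
216 [216, 217, 163, 48, 49, 47, 48, 48, 47, 47, 48, 47, 50, 48, 49, 50, 50, 51, 224, 244, 243]
235 [206, 184, 139, 92, 100, 98, 99, 100, 99, 99, 99, 96, 114, 78, 78, 78, 102, 78, 142, 187, 216]
250 [34, 38, 81, 100, 93, 96, 97, 98, 98, 97, 96, 94, 89, 87, 88, 91, 100, 106, 79, 43, 35]
-20 [np.float64(216.9), np.float64(221.9), np.float64(223.2), np.float64(224.5)]
-10 [np.float64(210.1), np.float64(217.1), np.float64(218.9), np.float64(220.8)]
0 [np.float64(204.4), np.float64(213.4), np.float64(215.8), np.float64(218.2)]
10 [np.float64(200.1), np.float64(211.1), np.float64(214.0), np.float64(216.9)]
20 [np.float64(197.3), np.float64(210.2), np.float64(213.5), np.float64(216.9)]
```

Rows 207 (base bottom edge) and 217 (base top edge) give a residual tilt of about -5°. I'll correct that, lower onto the bench at light grip and release.

```bash
python3 -m handwheel '[{"delta_pos":[0,0,-0.7],"dr":[-4.9,0.8,0]},{"delta_pos":[0,0,-0.9],"dr":[0,0,0]},{"delta_pos":[0,0,-0.9],"dr":[0,0,0]},{"delta_pos":[0,0,-0.9],"dr":[0,0,0]},{"delta_pos":[0,0,-0.7],"dr":[0,0,0]},{"delta_pos":[0,0,-0.2],"dr":[0,0,0]},{"delta_pos":[0,0,0],"dr":[0,0,0]}]' - 8
python3 -m handwheel '[{"delta_pos":[0,0,-0.06],"dr":[0,0,0]},{"delta_pos":[0,0,0],"dr":[0,0,0]}]'
python3 -m handwheel '[{"delta_pos":[0,0,-0.06],"dr":[0,0,0]},{"delta_pos":[0,0,0],"dr":[0,0,0]}]'
```

```text
t: 43.1
eef_pos: [0.6448, -0.0065, 0.0398]
ee_rot: [3.141, 0.346, -1.736]
force: [0.0, 0.4, -0.8]
width: 0.036
gripper_force: 8.0
t: 43.3
eef_pos: [0.6461, -0.0071, 0.0397]
ee_rot: [-3.139, 0.347, -1.735]
force: [-0.7, 0.5, -0.6]
width: 0.0361
gripper_force: 8.0
t: 43.5
eef_pos: [0.6456, -0.0073, 0.037]
ee_rot: [-3.14, 0.347, -1.736]
force: [-0.9, 0.3, -1.2]
width: 0.036
gripper_force: 8.0
```

```bash
python3 -m handwheel '[{"delta_pos":[0,0,-0.06],"dr":[0,0,0]},{"delta_pos":[0,0,0],"dr":[0,0,0]}]'|grep -E "pos|force"
python3 -m handwheel '[{"delta_pos":[0,0,-0.05],"dr":[0,0,0]},{"delta_pos":[0,0,0],"dr":[0,0,0]}]'|grep -E "pos|force"
python3 -m handwheel '[{"delta_pos":[0,0,-0.04],"dr":[0,0,0]},{"delta_pos":[0,0,0],"dr":[0,0,0]}]'|grep -E "pos|force"
```

```text
eef_pos: [0.6453, -0.0074, 0.0345]
force: [0.1, -0.2, -1.4]
gripper_force: 8.0
eef_pos: [0.6455, -0.0074, 0.0334]
force: [-1.1, -0.8, 1.7]
gripper_force: 8.0
eef_pos: [0.6455, -0.0075, 0.033]
force: [-3.2, -0.7, 8.7]
gripper_force: 8.0
```

```bash
python3 -m handwheel '[{"delta_pos":[0,0,0.02],"dr":[0,0,0]},{"delta_pos":[0,0,0],"dr":[0,0,0]},{"delta_pos":[0,0,0],"dr":[0,0,0]},{"delta_pos":[0,0,0],"dr":[0,0,0]},{"delta_pos":[0,0,0],"dr":[0,0,0]},{"delta_pos":[0,0,0.5],"dr":[0,0,0]},{"delta_pos":[0,0,1],"dr":[0,0,0]},{"delta_pos":[0,0,1],"dr":[0,0,0]},{"delta_pos":[0.1,0.8,1],"dr":[-6.6,1.1,0]},{"delta_pos":[0.2,1,1],"dr":[-6.6,1.1,0]}]' -1
python3 -m handwheel '[{"delta_pos":[0.17,0.95,0],"dr":[-6.4,1.1,0]},{"delta_pos":[0,0,0],"dr":[0,0,0]},{"delta_pos":[0,0,0],"dr":[0,0,0]}]'
python3 look.py w12 relay_mid socket_grip; python3 - <<'E'
from h import *
d=np.load("w12.npz");k={n:d[n] for n in("fx","fy","cx","cy","extrinsics")}
c=(.646,-.0075);a=rectify(d["im"],k,c,.056,.05,400)
g=cv2.cvtColor(a,cv2.COLOR_RGB2GRAY)
e=cv2.Canny(g,40,110)
L=cv2.HoughLinesP(e,1,np.pi/360,25,minLineLength=50,maxLineGap=12)
for l in sorted((L[:,0] if L is not None else []),key=lambda l:-np.hypot(l[2]-l[0],l[3]-l[1]))[:14]:
    x1,y1,x2,y2=[int(v) for v in l]; print((x1,y1,x2,y2),"len mm",round(np.hypot(x2-x1,y2-y1)/4,1),"ang",round(np.degrees(np.arctan2(-(y2-y1),x2-x1)),1))
E
```

```text
t: 45.1
eef_pos: [0.6555, 0.0441, 0.1712]
ee_rot: [-3.136, 0.109, -1.742]
force: [2.2, -0.8, 0.3]
width: 0.0875
gripper_force: 0.0
t: 45.4
eef_pos: [0.6592, 0.0774, 0.1683]
ee_rot: [-3.141, -0.0, -1.733]
force: [0.7, -0.3, 0.7]
width: 0.0877
gripper_force: 0.0
45.4 [0.6592 0.0774 0.1683] [-180.    -0.   -99.3] [ 0.41  0.39 -0.12  0.   -1.06 -0.57]
relay_mid [([277.0, 110.0], [0.645, -0.007], 0.92)]
socket_grip [([512.0, 21.0], [0.44, -0.045], 0.59)]
(140, 138, 269, 160) len mm 32.7 ang -9.7
(3, 214, 112, 142) len mm 32.7 ang 33.4
(145, 133, 261, 153) len mm 29.4 ang -9.8
(28, 196, 101, 148) len mm 21.8 ang 33.3
(254, 254, 267, 173) len mm 20.5 ang 80.9
(170, 251, 245, 263) len mm 19.0 ang -9.1
(204, 151, 270, 162) len mm 16.7 ang -9.5
(279, 96, 289, 34) len mm 15.7 ang 80.8
(287, 279, 298, 225) len mm 13.8 ang 78.5
```

The relay stands upright on the bench at about (0.645,-0.0078), yaw -9.7°. I'll regrasp and wait for a full grip before lifting.

```bash
python3 -m handwheel '[{"delta_pos":[-0.16,-0.95,-0.4],"dr":[0,0,-0.3]},{"delta_pos":[-0.16,-0.95,-0.4],"dr":[0,0,0]},{"delta_pos":[-0.15,-0.94,-0.4],"dr":[0,0,0]},{"delta_pos":[0,0,-0.8],"dr":[0,0,0]},{"delta_pos":[0,0,-0.8],"dr":[0,0,0]},{"delta_pos":[0,0,-0.8],"dr":[0,0,0]},{"delta_pos":[0,0,-0.6],"dr":[0,0,0]},{"delta_pos":[0,0,-0.2],"dr":[0,0,0]},{"delta_pos":[0,0,0],"dr":[0,0,0]},{"delta_pos":[0,0,0],"dr":[0,0,0]}]' -1
python3 -m handwheel '[{"delta_pos":[0,0,0],"dr":[0,0,0]},{"delta_pos":[0,0,0],"dr":[0,0,0]},{"delta_pos":[0,0,0],"dr":[0,0,0]},{"delta_pos":[0,0,0],"dr":[0,0,0]},{"delta_pos":[0,0,0],"dr":[0,0,0]},{"delta_pos":[0,0,0],"dr":[0,0,0]},{"delta_pos":[0,0,0],"dr":[0,0,0]},{"delta_pos":[0,0,0],"dr":[0,0,0]},{"delta_pos":[0,0,0],"dr":[0,0,0]},{"delta_pos":[0,0,0],"dr":[0,0,0]}]' 1 30
```

```text
t: 46.55
eef_pos: [0.6461, -0.0107, 0.0365]
ee_rot: [-3.14, 0.0, -1.743]
force: [-0.7, -0.2, 0.3]
width: 0.0874
gripper_force: 0.0
t: 47.55
eef_pos: [0.6454, -0.0099, 0.0355]
ee_rot: [-3.141, -0.0, -1.742]
force: [-0.8, 0.1, 0.1]
width: 0.0358
gripper_force: 30.0
```

```bash
python3 -m handwheel '[{"delta_pos":[0,0,0.4],"dr":[0,0,0]},{"delta_pos":[0,0,0.9],"dr":[0,0,0]},{"delta_pos":[0,0,1],"dr":[0,0,0]},{"delta_pos":[0,0,1],"dr":[0,0,0]},{"delta_pos":[-0.5,0,0.53],"dr":[0,0,0]},{"delta_pos":[-1,-0.2,0],"dr":[0,0,0]},{"delta_pos":[-1,-0.2,0],"dr":[0,0,0]},{"delta_pos":[-1,-0.2,0],"dr":[0,0,0]},{"delta_pos":[-1,-0.2,0],"dr":[0,0,0]},{"delta_pos":[-1,-0.2,0],"dr":[0,0,0]}]'
python3 -m handwheel '[{"delta_pos":[-0.8,-0.1,0],"dr":[0,0,0]},{"delta_pos":[-0.3,0,0],"dr":[0,0,0]},{"delta_pos":[0,0,0],"dr":[0,0,0]},{"delta_pos":[0,0,0],"dr":[0,0,0]}]'
python3 look.py w13 breaker_grip; python3 - <<'E'
from h import *
d=np.load("w13.npz");k={n:d[n] for n in("fx","fy","cx","cy","extrinsics")}
g=cv2.cvtColor(d["im"],cv2.COLOR_RGB2GRAY).astype(int)
for u in(262,277,290): print(u,[(v,int(g[v,u])) for v in range(168,246,2)])
T=get_state()["eef_pos"];ry=np.array([.167,.986,0])
for o in(-2,0,2,4): print("offset mm",o,[proj(k,T+ry*(o/1000-.014)+[0,0,h-.0355]).round(1)[1] for h in(0,.010)])
for y in(-.064,-.062,-.060,-.0485,-.0330): print("y",y,[(z,proj(k,[.4496+(y+.03)*.169,y,z]).round(1).tolist()) for z in(.046,.054)])
E
```

```text
t: 48.55
eef_pos: [0.4793, -0.0403, 0.1512]
ee_rot: [-3.14, 0.0, -1.742]
force: [0.2, 0.2, -0.8]
width: 0.0358
gripper_force: 30.0
t: 48.95
eef_pos: [0.4486, -0.0427, 0.1512]
ee_rot: [-3.14, 0.0, -1.741]
force: [1.0, -0.1, -0.7]
width: 0.0357
gripper_force: 30.0
48.95 [ 0.4486 -0.0427  0.1512] [-179.9    0.   -99.8] [ 0.35  0.07 -0.6   0.   -0.9  -0.52]
breaker_grip [([278.0, 159.0], [0.44, -0.086], 0.65)]
262 [(168, 174), (170, 174), (172, 175), (174, 172), (176, 168), (178, 173), (180, 171), (182, 114), (184, 30), (186, 27), (188, 29), (190, 31), (192, 29), (194, 28), (196, 29), (198, 27), (200, 28), (202, 27), (204, 27), (206, 28), (208, 27), (210, 25), (212, 26), (214, 24), (216, 25), (218, 25), (220, 23), (222, 23), (224, 20), (226, 21), (228, 28), (230, 58), (232, 61), (234, 85), (236, 100), (238, 80), (240, 73), (242, 74), (244, 74)]
277 [(168, 93), (170, 93), (172, 93), (174, 93), (176, 97), (178, 162), (180, 172), (182, 139), (184, 33), (186, 28), (188, 30), (190, 30), (192, 28), (194, 26), (196, 28), (198, 27), (200, 31), (202, 43), (204, 45), (206, 29), (208, 25), (210, 24
[... 431 characters left out ...]
10, 24), (212, 23), (214, 24), (216, 25), (218, 23), (220, 24), (222, 24), (224, 20), (226, 20), (228, 26), (230, 58), (232, 57), (234, 57), (236, 57), (238, 57), (240, 57), (242, 57), (244, 57)]
offset mm -2 [np.float64(215.7), np.float64(220.5)]
offset mm 0 [np.float64(218.8), np.float64(223.7)]
offset mm 2 [np.float64(221.8), np.float64(226.9)]
offset mm 4 [np.float64(224.8), np.float64(230.0)]
y -0.064 [(0.046, [278.2, 186.0]), (0.054, [278.3, 187.9])]
y -0.062 [(0.046, [278.3, 188.4]), (0.054, [278.3, 190.3])]
y -0.06 [(0.046, [278.3, 190.7]), (0.054, [278.3, 192.6])]
y -0.0485 [(0.046, [278.3, 203.9]), (0.054, [278.3, 206.2])]
y -0.033 [(0.046, [278.4, 221.1]), (0.054, [278.4, 223.9])]
```

The relay's base edge (row ~223) sits about 2.5 mm toward +y of the well centre, given the pins at rows 203 and 220. I'll shift by that, hold harder and lower.

```bash
python3 -m handwheel '[{"delta_pos":[-0.055,-0.085,-0.6],"dr":[0,0,0]},{"delta_pos":[0,0,-0.6],"dr":[0,0,0]},{"delta_pos":[0,0,-0.5],"dr":[0,0,0]},{"delta_pos":[0,0,-0.2],"dr":[0,0,0]},{"delta_pos":[0,0,0],"dr":[0,0,0]},{"delta_pos":[0,0,0],"dr":[0,0,0]}]' - 45
python3 -m handwheel '[{"delta_pos":[0,0,-0.07],"dr":[0,0,0]},{"delta_pos":[0,0,0],"dr":[0,0,0]}]'|grep -E "pos|force:"
python3 -m handwheel '[{"delta_pos":[0,0,-0.07],"dr":[0,0,0]},{"delta_pos":[0,0,0],"dr":[0,0,0]}]'|grep -E "pos|force:"
```

```text
t: 49.65
eef_pos: [0.4464, -0.0454, 0.0938]
ee_rot: [-3.141, -0.0, -1.742]
force: [-0.4, -0.1, -1.0]
width: 0.036
gripper_force: 45.0
eef_pos: [0.4461, -0.0454, 0.0917]
force: [1.0, 1.1, -0.4]
gripper_force: 45.0
eef_pos: [0.4459, -0.0454, 0.0893]
force: [1.0, -0.7, -1.3]
gripper_force: 45.0
```

```bash
python3 -m handwheel '[{"delta_pos":[0.03,0,-0.04],"dr":[0,0,0]},{"delta_pos":[0,0,0],"dr":[0,0,0]}]'|grep -E "pos|force:"
python3 -m handwheel '[{"delta_pos":[0,0,-0.06],"dr":[0,0,0]},{"delta_pos":[0,0,0],"dr":[0,0,0]}]'|grep -E "pos|force:"
python3 -m handwheel '[{"delta_pos":[0,0,-0.05],"dr":[0,0,0]},{"delta_pos":[0,0,0],"dr":[0,0,0]}]'|grep -E "pos|force:"
```

```text
eef_pos: [0.4467, -0.0455, 0.088]
force: [-0.4, 0.4, -0.5]
gripper_force: 45.0
eef_pos: [0.4466, -0.0455, 0.0861]
force: [0.0, 0.5, -1.2]
gripper_force: 45.0
eef_pos: [0.4466, -0.0455, 0.0846]
force: [0.3, -0.5, -1.4]
gripper_force: 45.0
```

The base is now at 0.049, past the chamfer, with no contact. Going on to the floor.

```bash
python3 -m handwheel '[{"delta_pos":[0,0,-0.06],"dr":[0,0,0]},{"delta_pos":[0,0,0],"dr":[0,0,0]}]'|grep -E "pos|force:"
python3 -m handwheel '[{"delta_pos":[0,0,-0.04],"dr":[0,0,0]},{"delta_pos":[0,0,0],"dr":[0,0,0]}]'|grep -E "pos|force:"
python3 -m handwheel '[{"delta_pos":[0,0,-0.02],"dr":[0,0,0]},{"delta_pos":[0,0,0],"dr":[0,0,0]}]'|grep -E "pos|force:"
```

```text
eef_pos: [0.4466, -0.0455, 0.0828]
force: [-0.4, 0.2, -2.2]
gripper_force: 45.0
eef_pos: [0.4466, -0.0455, 0.0816]
force: [-0.4, 0.8, -1.7]
gripper_force: 45.0
eef_pos: [0.4467, -0.0455, 0.0815]
force: [-1.9, 0.5, 4.4]
gripper_force: 45.0
```

The relay touched the floor at exactly the home height (0.0815). I'll release, back off to the viewing pose and verify.

```bash
python3 -m handwheel '[{"delta_pos":[0,0,0],"dr":[0,0,0]},{"delta_pos":[0,0,0],"dr":[0,0,0]},{"delta_pos":[0,0,0],"dr":[0,0,0]},{"delta_pos":[0,0,0],"dr":[0,0,0]},{"delta_pos":[0,0,0],"dr":[0,0,0]},{"delta_pos":[0,0,0.5],"dr":[0,0,0]},{"delta_pos":[0,0,1],"dr":[0,0,0]},{"delta_pos":[0,0,1],"dr":[0,0,0]},{"delta_pos":[0.1,0.9,1],"dr":[0,0,0]},{"delta_pos":[0.15,0.9,0.5],"dr":[0,0,0]}]' -1 >/dev/null
python3 -m handwheel '[{"delta_pos":[0.2,1,0],"dr":[0,0,0]},{"delta_pos":[0,0,0],"dr":[0,0,0]},{"delta_pos":[0,0,0],"dr":[0,0,0]}]'
python3 look.py w14 relay_mid socket_grip supply_grip breaker_grip terminals_mid; python3 - <<'E'
from h import *
d=np.load("w14.npz");k={n:d[n] for n in("fx","fy","cx","cy","extrinsics")}
g=cv2.cvtColor(d["im"],cv2.COLOR_RGB2GRAY).astype(int)
u0=int(round(proj(k,[.447,-.041,.102])[0]))
for du in(-28,0,9): print(u0+du,[(v,int(g[v,u0+du])) for v in range(50,190,3)])
for z in(.046,.054,.072,.102): print(z,[(y,proj(k,[.4496+(y+.03)*.169,y,z]).round().tolist()[1]) for y in(-.064,-.055,-.041,-.027,-.018,-.011)])
for n in("relay","supply","socket","breaker"):
    c,z={"relay":((.447,-.041),.102),"supply":((.456,.014),.072),"socket":((.447,-.041),.054),"breaker":((.44,-.088),.068)}[n]
    e=cv2.Canny(cv2.cvtColor(rectify(d["im"],k,c,z,.05,400),cv2.COLOR_RGB2GRAY),40,110)
    L=cv2.HoughLinesP(e,1,np.pi/360,25,minLineLength=60,maxLineGap=8)
    if L is not None: print(n,[(round(np.degrees(np.arctan2(-(l[3]-l[1]),l[2]-l[0])),1),[int(x) for x in l]) for l in sorted(L[:,0],key=lambda l:-np.hypot(l[2]-l[0],l[3]-l[1]))[:7]])
k=calibration("side");grab_frame("side");print("side",proj(k,[.447,-.041,.074]).round(),[(np.round(d["location"]).tolist(),round(d["conf"],2)) for d in mark_of("side","relay_mid")])
E
```

```text
t: 52.55
eef_pos: [0.4599, 0.0389, 0.201]
ee_rot: [3.142, -0.0, -1.741]
force: [-0.7, -0.1, -0.6]
width: 0.088
gripper_force: 0.0
52.55 [0.4599 0.0389 0.201 ] [180.   -0.  -99.7] [ 0.51  0.04 -0.51  0.   -1.03 -0.68]
relay_mid [([118.0, 94.0], [0.601, -0.09], 0.85), ([277.0, 111.0], [0.445, -0.047], 0.62)]
socket_grip [([276.0, 117.0], [0.447, -0.041], 0.72)]
supply_grip [([274.0, 178.0], [0.459, 0.017], 0.79)]
breaker_grip [([274.0, 60.0], [0.44, -0.09], 0.87)]
terminals_mid [([275.0, 7.0], [0.431, -0.138], 0.82)]
248 [(50, 179), (53, 118), (56, 86), (59, 173), (62, 181), (65, 182), (68, 183), (71, 168), (74, 94), (77, 91), (80, 180), (83, 243), (86, 107), (89, 101), (92, 86), (95, 51), (98, 48), (101, 94), (104, 110), (107, 49), (110, 101), (113, 122), (116, 46), (119, 57), (122, 121), (125, 60), (128, 61), (131, 119), (134, 49), (137, 40), (140, 94), (143, 133), (146, 144), (149, 67), (152, 94), (155, 69), (158, 76), (161, 66), (164, 58), (167, 47), (170, 45), (173, 46), (176, 42), (179, 39), (182, 37), (185, 37), (188, 36)]
276 [(50, 185), (53, 244), (56, 226), (59, 244), (62, 22
[... 2001 characters left out ...]
-10.2), [187, 164, 259, 177])]
socket [(np.float64(-9.9), [133, 145, 282, 171]), (np.float64(-10.9), [145, 321, 265, 344]), (np.float64(80.7), [102, 265, 120, 155]), (np.float64(79.2), [265, 283, 285, 178]), (np.float64(-10.0), [136, 276, 232, 293]), (np.float64(80.5), [104, 250, 120, 154]), (np.float64(80.0), [316, 80, 330, 1])]
breaker [(np.float64(-9.4), [1, 340, 356, 399]), (np.float64(-10.3), [102, 256, 261, 285]), (np.float64(-9.4), [141, 78, 286, 102]), (np.float64(-10.0), [120, 115, 262, 140]), (np.float64(-10.2), [158, 122, 291, 146]), (np.float64(80.1), [324, 256, 347, 124]), (np.float64(-9.5), [212, 376, 344, 398])]
side [340. 210.] [([275.0, 210.0], 0.94), ([339.0, 210.0], 0.62)]
```

Everything checks out: the relay is upright with its side-view mark within a pixel of the home position. The modules are square (-9 to -10°) and the gaps measure about 6–8 mm. I'm handing in.

```bash
python3 -c "
from station import *
print(job_done())"
```

```text
the job is handed in; nothing more can be done
None
```

The job is handed in at 53 s: breaker, socket and supply sit square on the rail in that order from the terminals, with gaps of about 6–8 mm, and the slim relay is home in the socket on a second try after it first tipped over; the spare and the green look-alike were left alone, and the final check was by measurement because my 14 picture views were used up.

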